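Load the resin-curing lamp with granite strips, scan the job and start it

ROBOT

A 6-joint arm with a two-finger parallel gripper is mounted at the origin on the work surface. World frame = base frame: x ahead of the robot, y to its left, z up, the work surface at z = 0. Lengths are in m, angles in rad, forces in N, time in s.
With the tool pointing down it reaches from about 0.3 to 0.75 m from the base axis. Payload 8.5 kg.
Tool frame: the origin (TCP) lies on the centre line of the jaws, within the pads' length; the fingertips stand ctrl.tip_extent ahead of it and the grasp point (between the pads) lies 5 mm behind it (ctrl.tip_extent is the distance from the TCP to the fingertips, in m); z points along the fingers, y is the line along which they close (so a half turn about z gives the same grasp; the last joint's range is limited). The gripper opens to 85 mm and grips with 20 to 120 N. Pads are 22 mm wide; open, the fingers measure 114 mm over their backs; the gripper's body (76 mm by 85 mm) begins 54 mm behind the grasp point. The pads swing forward as they close: fully open they stand 13 mm farther back than shut.
Start: joints at [-1.544, 0.381, 1.297, -0, 1.464, -0.215], TCP at [0.132, -0.534, 0.245] pointing down, gripper open.
Joint ranges: [-3.11, 3.11], [-0.89, 2.33], [0.22, 2.48], [-1.42, 4.56], [0.17, 2.85], [-2.88, 2.88]. Speed limits (rad/s): [2.39, 2.39, 3.14, 3.14, 3.14, 3.14].

INTERFACE

Orientations are given as a unit quaternion [x, y, z, w].
In Python, from plant import ctrl, get_image, workorder, spotter gives the robot as it stands. The module is installed in compiled form; this text tells all that it offers.
- The arm moves only by the shell command python3 -m pendant 'ROWS' [FORCE]. ROWS is JSON, a list of rows, each an object with "delta_pos": the shift along the tool's x, y, z in cm, a list of three; "rotation": the turn, a rotation vector about the tool's x, y, z in degrees, a list of three; "hand": the closure, from -1 (fully open) to 1 (shut). In form: [{"delta_pos": [dx, dy, dz], "rotation": [ax, ay, az], "hand": hand}, ...]. A call has exactly 8 rows; each row is the pose to reach, as a shift and turn from the pose commanded when the call began, along the tool's axes at that moment; what a row does not reach only later rows make up. A row lasts 1/12 s, in which the tool goes at most 41.7 mm and 7.16 degrees, less where a joint would pass 70% of its speed; a pose out of reach is approached as far as the arm can. A call with a gripper value outside its range is refused whole. The fingers move at their own pace and stop on an object; FORCE is the grip in N (left out, the last holds). Time passes only in rows, so rows that repeat a pose let the fingers close, or fill a call up. It gives the time, the measured TCP pose, the force, the opening and the grip force at its end, in the units of the state.
- ctrl.observe(): the state, without advancing time (a new reading comes with each control period).
- get_image(name): name is "scene" or "top" or "wrist"; returns a dict with "image" (480x640x3 uint8, blue, green, red), "intrinsics" (3x3 intrinsics, pixels), "k1" (the pictures are not rectified: a ray, as slopes to the right and down, at radius r is drawn at 1 + k1 r^2 times it, then the intrinsics apply), "R" (3x3) and "t" (3): a world point X has camera coordinates R X + t; the wrist camera has in their place "T_tool_cam" (4x4, takes a point from camera to tool coordinates, whose origin is the TCP and whose axes are the flange's). Camera axes: x right, y down, z forward; pixel columns grow to the right and rows downward; lengths in m; the calibration is good to about 2 mm. A picture is of the moment at which its call begins: read the wrist's pose just before it. There is no depth.
- workorder.hand_in(): hands the job in; it is judged then, once.
Trained networks look in a picture, given as the dict that the camera call returned (one of the last four; its "shot" number tells which), for a name from the list of things; names that differ only in an ending like _2 or _b are one class to them, and where a whole thing is asked for, a point or a joint stands for the part that bears it (a point fixed in the world has none). Each returns a list of dicts, best first, with "confidence" (0 to 1); they miss things now and then, are a little off and sometimes report something else, mostly with a low value. They report only what shows in the picture. A call takes as long as a camera call. They do not tell look-alikes from the thing itself.
- spotter.boxes_of(picture, query): "centre" ([row, column] as shares, 0 to 1, of the picture: columns of its width, rows of its height, amid what is visible of it).
The state is a dict: "t": time; "joints": joint angles; "dq": joint speeds; "tau": joint torques, N m; "ee_pos": TCP position; "tcp_rot": TCP orientation; "contact_force": force on the tool from outside, world axes, zero at the start; "ft_torque": the same for the moment, N m; "grip_width": opening from 0.0 (shut) to 1.0 (fully open); "gripper_force": force on a finger pad.
Only numpy, scipy, OpenCV 4.12 (cv2) and the standard library are available. Lean on these libraries where they do the work, as an engineer would, in place of code of your own. Each camera call takes 0.05 s, during which the arm holds its last target. There are 200 camera calls.

TASK

Slide every granite strip that is on the bench, seam side up, along a lane of its own (any lane) under the low lamp hood until it is right up against the rubber stop hidden in there, and let go of it. Then take the hand scanner, hold it steady for two seconds pointing squarely at the barcode on the sloping desk with its window 10 cm away, lay it back flat on its rubber mat, and last of all push the start lever fully over, away from the robot. Leave the other things on the bench where they are.

Things in the scene. Friction and masses are not known exactly. Their poses are not given: they have to be found in the camera images.
- unit: lamp unit, fixed. Origin: bench level, on its centre line, below the hood's front edge; x runs along the lanes into the hood, away from the robot, y left, z up. Aluminium base plate x -150 to +210, 230 wide; its top, the lane floor, is 12 high. Three lanes centred at y +68, 0, -68, each 60 wide between 8 thick fences standing 10 above the lane floor, x -140 to +200
- stop0: rubber stop block in the left lane (y +68), fixed, 50 wide, 30 high, hidden under the hood; each stop has its own depth, 70 to 95 inside the hood's front edge. Origin: middle of the face that a strip meets, at lane-floor height; axes as the unit's. A strip that is home has its origin 55 short of this face, and its tail stands 15 to 40 out of the hood
- stop1: the same, in the middle lane (y = 0)
- stop2: the same, in the right lane (y = -68)
- strip0: granite strip 110 (x) by 46 (y) by 36 (z), 0.38 to 0.53 kg, slides with 2 to 6 N, speckled grey, lying flat on the bench to the left of the lamp unit; origin at the centre of its underside, z up out of the face with the pale resin seam; either end may lead. Absent in some starts
- strip1: granite strip 110 (x) by 46 (y) by 36 (z), 0.38 to 0.53 kg, slides with 2 to 6 N, speckled grey, lying flat on the bench to the left of the lamp unit; origin at the centre of its underside, z up out of the face with the pale resin seam; either end may lead. Absent in some starts
- strip2: granite strip 110 (x) by 46 (y) by 36 (z), 0.38 to 0.53 kg, slides with 2 to 6 N, speckled grey, lying flat on the bench to the left of the lamp unit; origin at the centre of its underside, z up out of the face with the pale resin seam; either end may lead. Absent in some starts
- label: white paper job label with black bars, 76 wide, 50 tall, fixed on the console's sloping desk. Origin at its centre, about 70 above the bench; its z axis is the outward normal, which points back towards the robot and 35 degrees above the horizontal; its y axis runs along its width, to the left
- mat: black rubber mat, fixed, 200 (x) by 140 (y) by 4 thick; origin at the centre of its underside, on the bench
- scanner: grey hand scanner with a black head, a plain bar 130 (x) by 44 (y) by 40 (z), 0.2 kg, lying on the mat; origin at the centre of its underside. It looks out along +x from the end face of the black head; it may lie on any of its four long sides
- window (a point): the scanner's window, centre of its +x end face: 65 ahead of the origin along x, 20 above it along z
- focus (a point): the point 100 in front of the scanner's window along its beam (+x); it should fall on the label
- lever (a joint): start lever on the block beside (left of) the sloping desk; 0 leaning towards the robot, 1.0 rad fully over, away from it; starts between 0 and 0.25, stays where it is left; light friction (under 2 N at the tip)
- lever_tip (a point): centre of the black ball, 26 across, on the end of the start lever: radius 80 about a pivot 67 above the bench, swinging in a vertical plane parallel to the label's normal; leans 0.5 rad from upright towards the robot at joint 0 (tip 137 above the bench), 0.5 rad away at 1.0. Its base block is 70 high
- tape: bystander: roll of green masking tape, 104 across, 48 high; leave alone
- mallet: bystander: hammer lying on the bench; leave alone
- chisel: bystander: steel chisel, about 185 long, lying; leave alone
- resin: bystander: can, 76 across, 110 high; leave alone
- brush: bystander: brush lying on the bench; leave alone
- offcut: bystander: dark flat stone offcut 100 x 70 x 30, lying left of the strips, not a strip; leave alone
- hood (a point): middle of the hood's front top edge, 68 above the bench. The grey hood covers the lanes from x 0 to +210 of the unit: plate underside 58, top 68 above the bench, side walls at y +-111; on top the lamp housing, x +88 to +202, 138 high. In front of the hood (x below 0) the lanes are open above
There are look-alikes about, which are no part of the job. Leave any pink look-alike of the strip2 alone.

How it is judged:
By the outcome, as a careful person would: the job done as asked, in the order asked, and still so for the second after the job is handed in, with the robot touching nothing.
Of strip0, strip1, strip2 only 2 to 3 are there at a start; the rules pass over those that are not, and their reading is None.
At some moment in a run one of strip0, strip1, strip2, scanner may be knocked a few centimetres aside while the robot is not near it.
Once in a run the grip may slacken for a moment while it holds something.
It also fails if it takes over 210 s, if anything falls off the work surface, if the arm or the gripper's body presses on something with over 40 N, if the wrist force passes 120 N, or if a joint passes its speed limit or range.

## Working session

There is one attempt and no reset: what is moved stays moved. The work goes in short steps, Python scripts to look and compute and a shell command to move; the robot and the scene stay as the last step left them, time stands still between calls to the robot, and variables do not carry over. Pictures are saved under pics/ and viewed, at most 14 in all, crops included, and the job is handed in when it is done.

```bash
mkdir -p pics; ls
cat > h.py <<'E'
import numpy as np, cv2
from plant import ctrl, get_image, workorder, spotter
from scipy.spatial.transform import Rotation as Ro
def snap(name,fn=None):
    s=ctrl.observe(); d=get_image(name)
    if name=="wrist":
        T=np.array(d["T_tool_cam"]); Rt=Ro.from_quat(s["tcp_rot"]).as_matrix()
        Rc=Rt@T[:3,:3]; c=Rt@T[:3,3]+np.array(s["ee_pos"])
        d["R"]=Rc.T; d["t"]=-Rc.T@c
    if fn: cv2.imwrite("pics/"+fn,d["image"])
    return d
def ray(d,u,v):
    K=np.array(d["intrinsics"]);x=(u-K[0,2])/K[0,0];y=(v-K[1,2])/K[1,1];rd=np.hypot(x,y);r=rd
    for _ in range(30): r=rd/(1+d["k1"]*r*r)
    k=r/rd if rd>0 else 1
    R=np.array(d["R"]);return -R.T@np.array(d["t"]),R.T@np.array([x*k,y*k,1])
def onz(d,u,v,z):
    o,r=ray(d,u,v);return o+r*(z-o[2])/r[2]
def proj(d,X):
    p=np.array(d["R"])@np.array(X)+np.array(d["t"]);x,y=p[0]/p[2],p[1]/p[2];k=1+d["k1"]*(x*x+y*y)
    K=np.array(d["intrinsics"]);return K[0,0]*x*k+K[0,2],K[1,1]*y*k+K[1,2]
def tri(obs):
    A=np.zeros((3,3));b=np.zeros(3)
    for d,u,v in obs:
        o,r=ray(d,u,v);r=r/np.linalg.norm(r);P=np.eye(3)-np.outer(r,r);A+=P;b+=P@o
    X=np.linalg.solve(A,b);return X,[np.round(np.subtract(proj(d,X),(u,v)),1) for d,u,v in obs]
E
python3 - <<'E'
from h import *
s=ctrl.observe(); print(s, ctrl.tip_extent)
for n in("scene","top"):
    d=snap(n,n+"0.png"); print(n,np.round(-np.array(d["R"]).T@d["t"],3),d["intrinsics"],d["k1"])
    for q in("strip0","scanner","label","lever_tip","mat","hood","offcut"):
        print(q,[(round(b["centre"][1]*640),round(b["centre"][0]*480),round(b["confidence"],2)) for b in spotter.boxes_of(d,q)][:6])
E
```

```text
pics
{'t': 0.0, 'joints': array([-1.54429519e+00,  3.81203906e-01,  1.29828335e+00,  2.78430263e-05,
        1.46361836e+00, -2.15256347e-01]), 'dq': array([-0.00120888, -0.00036135, -0.000155  , -0.00158934,  0.00160717,
       -0.00016366]), 'tau': array([-7.70202114e-04, -4.48463917e+01, -2.31278783e+01, -2.34081290e-04,
        4.72903659e-03, -1.94849764e-05]), 'ee_pos': array([ 0.13169519, -0.53370784,  0.24469991]), 'tcp_rot': array([ 9.92702953e-01,  1.20583061e-01,  8.50676539e-05, -7.51808296e-04]), 'contact_force': array([-0.07931679, -0.86645478,  0.27011343]), 'ft_torque': array([-0.03649918, -0.01015767,  0.0110252 ]), 'gripper_force': 0.0, 'grip_width': 0.9997998519045532} 0.014
scene [ 1.454 -0.611  0.873] [[480.58025954   0.         315.95490718]
 [  0.         480.58025954 238.89235832]
 [  0.           0.           1.        ]] -0.02897034241982069
strip0 [(327, 210, 0.72), (392, 250, 0.63), (403, 225, 0.62), (444, 212, 0.29)]
scanner [(195, 292, 0.67), (341, 296, 0.21)]
label []
lever_tip [(232, 300, 0.62)]
mat [(186, 298, 0.79)]
hood [(341, 295, 0.97)]
offcut [(452, 242, 0.96)]
top [0.194 0.057 1.626] [[611.78799058   0.         329.21517658]
 [  0.         611.78799058 225.65017813]
 [  0.           0.           1.        ]] 0.06566922300207693
strip0 [(245, 316, 0.98), (247, 191, 0.89), (188, 230, 0.67), (525, 284, 0.35), (121, 220, 0.21)]
scanner [(464, 246, 0.88)]
label [(500, 181, 0.75), (465, 245, 0.45), (226, 133, 0.19)]
lever_tip [(464, 171, 0.46)]
mat [(450, 247, 0.69)]
hood [(345, 169, 0.98)]
offcut [(175, 169, 0.66)]
```

View pics/top0.png

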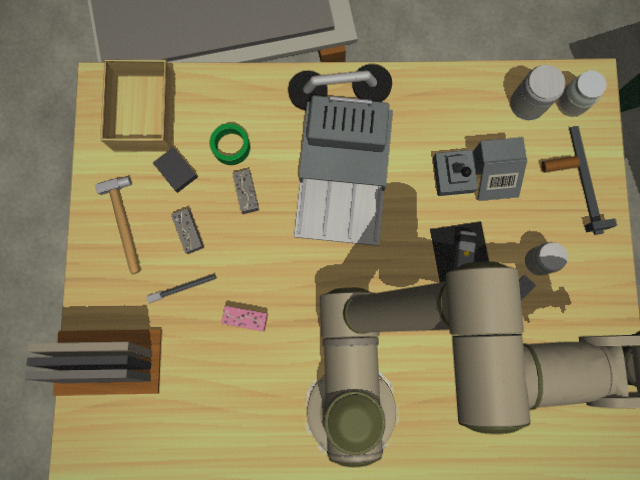

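View pics/scene0.png

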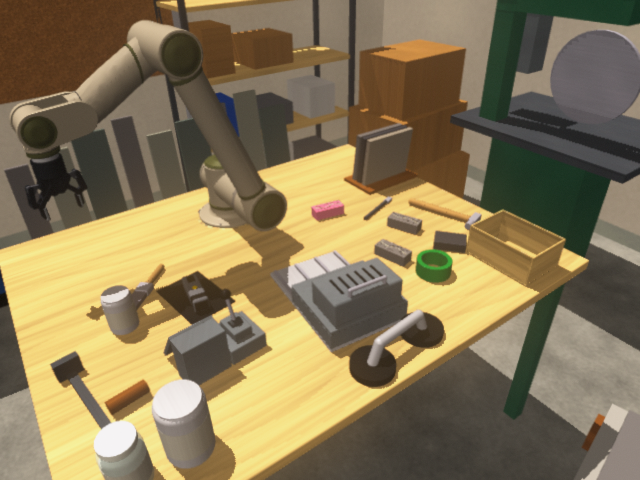

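Top view: grey strips are at (245,190) and (188,230). The pink look-alike (245,316) and dark offcut (175,169) are not strips. The unit's open lanes are at (340,210), the scanner on its mat at (465,245), the label at (502,181) and the lever at (462,171).

```bash
cat >> h.py <<'E'
def goal(pos,R=None,yaw=None):
    "print tool-axis deltas to reach world pos with tool rotation R (or down with tool x at yaw deg)"
    s=ctrl.observe();R0=Ro.from_quat(s["tcp_rot"])
    if yaw is not None: R=down(yaw)
    d=R0.inv().apply(np.array(pos)-s["ee_pos"])*100
    rv=(R0.inv()*R).as_rotvec(degrees=True) if R is not None else np.zeros(3)
    print("delta",np.round(d,2),"rot",np.round(rv,1),"rows>=%.1f"%max(np.linalg.norm(d)/4.17,np.linalg.norm(rv)/7.16))
def down(yaw): return Ro.from_euler("z",yaw,degrees=True)*Ro.from_euler("x",180,degrees=True)
E
python3 - <<'E'
from h import *
d=snap("top");e=snap("scene")
for n,u,v,z in [("s",245,190,.036),("s",188,230,.036),("unitFL",295,237,.012),("unitFR",379,244,.012),("hoodFL",302,178,.068),("hoodFR",385,186,.068),("scan",464,246,.044),("mat",450,247,.004),("label",502,181,.07),("lever",466,171,.13),("resin",550,258,.11)]:
    print(n,np.round(onz(d,u,v,z),3))
print(tri([(d,247,191),(e,392,250)]),tri([(d,188,230),(e,403,225)]))
w=snap("wrist");print(np.round(w["T_tool_cam"],3),w["intrinsics"])
goal([.40,-.12,.36],yaw=0)
E
```

```text
s [0.572 0.275 0.036]
s [0.466 0.423 0.036]
unitFL [0.449 0.143 0.012]
unitFR [ 0.428 -0.08   0.012]
hoodFL [0.596 0.122 0.068]
hoodFR [ 0.573 -0.095  0.068]
scan [ 0.417 -0.299  0.044]
mat [ 0.42  -0.27   0.004]
label [ 0.583 -0.399  0.07 ]
lever [ 0.595 -0.293  0.13 ]
resin [ 0.376 -0.493  0.11 ]
(array([0.57229008, 0.27158334, 0.02660911]), [array([-0.2, -0.1]), array([-0.2,  0. ])]) (array([0.46775272, 0.425406  , 0.01079648]), [array([1.1, 0.8]), array([ 1. , -0.3])])
[[ 0.001 -0.961 -0.278  0.07 ]
 [ 1.     0.001  0.    -0.001]
 [-0.    -0.278  0.961 -0.128]
 [ 0.     0.     0.     1.   ]] [[395.48179449   0.         323.19318057]
 [  0.         395.48179449 241.93343233]
 [  0.           0.           1.        ]]
delta [ 35.96 -33.77 -11.47] rot [-0.   0.  13.9] rows>=12.1
```

```bash
python3 -m pendant '[{"delta_pos":[6,-5.6,-8],"rotation":[0,0,2],"hand":-1},{"delta_pos":[9,-8.4,-11],"rotation":[0,0,4],"hand":-1},{"delta_pos":[12,-11.3,-11.5],"rotation":[0,0,6],"hand":-1},{"delta_pos":[15,-14.1,-11.5],"rotation":[0,0,8],"hand":-1},{"delta_pos":[18,-16.9,-11.5],"rotation":[0,0,10],"hand":-1},{"delta_pos":[21,-19.7,-11.5],"rotation":[0,0,12],"hand":-1},{"delta_pos":[24,-22.5,-11.5],"rotation":[0,0,13],"hand":-1},{"delta_pos":[27,-25.4,-11.5],"rotation":[0,0,13.9],"hand":-1}]'
python3 -c "
from h import *
goal([.44,.30,.40],yaw=0)"
```

```text
t: 1.62
ee_pos: [0.2964, -0.2788, 0.3573]
tcp_rot: [1.0, -0.001, 0.0, 0.001]
contact_force: [1.2, -0.3, 0.1]
grip_width: 0.998
gripper_force: 0.0
delta [ 14.22 -57.91  -4.33] rot [ 0.1 -0.  -0.1] rows>=14.3
```

```bash
python3 -m pendant '[{"delta_pos":[3,-4,-0.5],"rotation":[0,0,0],"hand":-1},{"delta_pos":[6,-8,-1],"rotation":[0,0,0],"hand":-1},{"delta_pos":[8,-12,-1.5],"rotation":[0,0,0],"hand":-1},{"delta_pos":[10,-16,-2],"rotation":[0,0,0],"hand":-1},{"delta_pos":[11,-20,-2.5],"rotation":[0,0,0],"hand":-1},{"delta_pos":[11,-24,-3],"rotation":[0,0,0],"hand":-1},{"delta_pos":[11,-28,-3.5],"rotation":[0,0,0],"hand":-1},{"delta_pos":[11,-31,-4],"rotation":[0,0,0],"hand":-1}]'
python3 -m pendant '[{"delta_pos":[0,-4,0],"rotation":[0,0,0],"hand":-1},{"delta_pos":[0,-8,0],"rotation":[0,0,0],"hand":-1},{"delta_pos":[0,-12,0],"rotation":[0,0,0],"hand":-1},{"delta_pos":[0,-16,0],"rotation":[0,0,0],"hand":-1},{"delta_pos":[0,-20,0],"rotation":[0,0,0],"hand":-1},{"delta_pos":[0,-24,0],"rotation":[0,0,0],"hand":-1},{"delta_pos":[0,-26,0],"rotation":[0,0,0],"hand":-1},{"delta_pos":[0,-26,0],"rotation":[0,0,0],"hand":-1}]'
python3 -c "
from h import *
goal([.44,.30,.40],yaw=0)
d=snap('wrist','w1.png')
print([(round(b['centre'][1]*640),round(b['centre'][0]*480),round(b['confidence'],2)) for b in spotter.boxes_of(d,'strip0')])"
```

```text
t: 2.28
ee_pos: [0.4057, 0.0233, 0.3955]
tcp_rot: [1.0, -0.0, -0.0, -0.0]
contact_force: [1.1, -0.1, -0.4]
grip_width: 1.001
gripper_force: 0.0
t: 2.95
ee_pos: [0.4056, 0.2845, 0.3947]
tcp_rot: [1.0, 0.002, -0.001, -0.0]
contact_force: [0.4, 0.1, 0.1]
grip_width: 1.004
gripper_force: 0.0
delta [ 3.44 -1.54 -0.53] rot [-0.   0.1  0.2] rows>=0.9
[(333, 43, 0.71), (204, 132, 0.62), (333, 305, 0.59)]
```

View pics/w1.png

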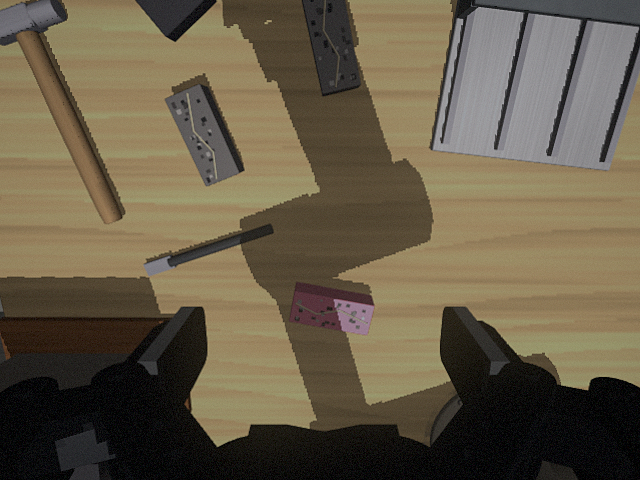

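Wrist view: both grey strips lie with the seam up, at (204,135) and (333,43). The pink one at (333,308) is the look-alike. The lanes' front edge runs from (432,150) to (610,170). I'll take a closer second view so I can triangulate.

```bash
python3 -m pendant '[{"delta_pos":[3,0,2],"rotation":[0,0,0],"hand":-1},{"delta_pos":[6,0,4],"rotation":[0,0,0],"hand":-1},{"delta_pos":[9,0,6],"rotation":[0,0,0],"hand":-1},{"delta_pos":[9,0.5,8],"rotation":[0,0,0],"hand":-1},{"delta_pos":[9,0.5,9],"rotation":[0,0,0],"hand":-1},{"delta_pos":[9,0.5,9],"rotation":[0,0,0],"hand":-1},{"delta_pos":[9,0.5,9],"rotation":[0,0,0],"hand":-1},{"delta_pos":[9,0.5,9],"rotation":[0,0,0],"hand":-1}]'
python3 -c "
from h import *
import pickle
d=snap('wrist','w2.png');print(ctrl.observe()['ee_pos'])
pickle.dump(d,open('w2.pkl','wb'))
for q in ('strip0','hood'): print([(round(b['centre'][1]*640),round(b['centre'][0]*480),round(b['confidence'],2)) for b in spotter.boxes_of(d,q)])"
```

```text
t: 3.72
ee_pos: [0.4964, 0.2756, 0.3069]
tcp_rot: [1.0, -0.001, 0.001, -0.0]
contact_force: [-0.3, -0.8, 0.5]
grip_width: 0.999
gripper_force: 0.0
[0.49636459 0.27587088 0.30693835]
[(180, 225, 0.81), (323, 118, 0.55), (325, 404, 0.55)]
[(551, 134, 0.73)]
```

View pics/w2.png

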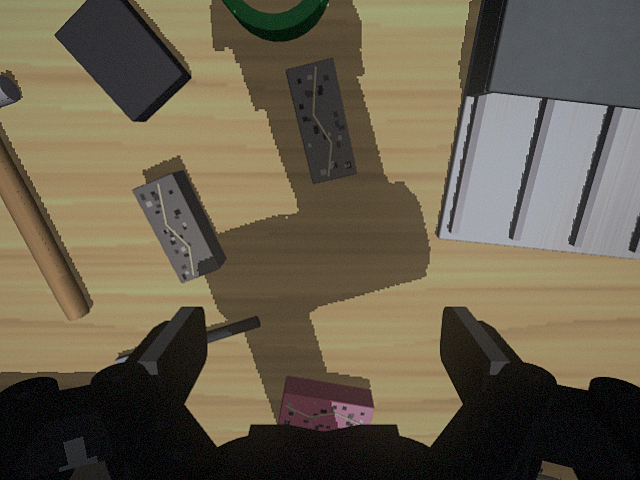

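Run:
```python
from h import *
import pickle
d2=pickle.load(open("w2.pkl","rb"))
d1=dict(d2);Rt=Ro.from_quat([1,.002,-.001,0]).as_matrix();T=d2["T_tool_cam"]
R=Rt@T[:3,:3];c=Rt@T[:3,3]+[.4056,.2845,.3947];d1["R"]=R.T;d1["t"]=-R.T@c
print("seamA",tri([(d1,188,93),(d2,158,184)]),tri([(d1,215,180),(d2,191,275)]))
print("plateFL",tri([(d1,432,150),(d2,438,238)]))
for n,P in (("A",[(134,190),(178,172),(217,258),(183,282)]),("B",[(286,70),(333,58),(356,173),(313,183)])):
    W=np.array([onz(d2,u,v,.036) for u,v in P]);m=W.mean(0);a=(W[0]+W[1]-W[2]-W[3])/2;b=(W[0]+W[3]-W[1]-W[2])/2
    print(n,np.round(m,4),"yaw",np.degrees(np.arctan2(a[1],a[0])),np.linalg.norm(a),np.linalg.norm(b))
print("front",onz(d1,432,150,.012),onz(d1,609,170,.012),onz(d2,438,238,.012))
for a in [(452,230),(470,100),(513,238),(545,99),(572,244),(610,107)]: print(np.round(onz(d2,*a,.022),4))
print("hoodedge",onz(d2,492,93,.068),onz(d2,640,108,.068))
goal([.469,.423,.20],yaw=25)
```

```text
seamA (array([0.51262212, 0.44159455, 0.03737236]), [array([-0.5, -0.2]), array([0.6, 0.2])]) (array([0.41188849, 0.42039085, 0.02855969]), [array([-0.6, -0.2]), array([0.7, 0.2])])
plateFL (array([0.44820079, 0.14720679, 0.00745623]), [array([-0.3,  0. ]), array([ 0.3, -0. ])])
A [0.468  0.4265 0.036 ] yaw 20.71082785773563 0.10166859474703854 0.048197504583809184
B [0.5712 0.277  0.036 ] yaw 12.848182809976818 0.10805135013255186 0.044602158442019264
front [0.44848529 0.14809594 0.012     ] [ 0.42454215 -0.07950444  0.012     ] [0.44943316 0.14890726 0.012     ]
[0.4611 0.1376 0.022 ]
[0.5931 0.1317 0.022 ]
[0.4522 0.0708 0.022 ]
[0.5939 0.0581 0.022 ]
[0.4454 0.0059 0.022 ]
[ 0.5864 -0.0071  0.022 ]
hoodedge [0.59587022 0.12919227 0.068     ] [ 0.58322454 -0.00199767  0.068     ]
delta [ -2.75 -14.68  10.66] rot [ -0.   -0.1 -25. ] rows>=4.4
```

```bash
python3 -m pendant '[{"delta_pos":[-0.8,-4,2],"rotation":[0,0,-6],"hand":-1},{"delta_pos":[-1.5,-8,4],"rotation":[0,0,-12],"hand":-1},{"delta_pos":[-2.8,-12,7],"rotation":[0,0,-18],"hand":-1},{"delta_pos":[-2.8,-14.8,10],"rotation":[0,0,-23],"hand":-1},{"delta_pos":[-2.8,-14.8,13],"rotation":[0,0,-23],"hand":-1},{"delta_pos":[-2.8,-14.8,13],"rotation":[0,0,-23],"hand":-1},{"delta_pos":[-2.8,-14.8,13],"rotation":[0,0,-23],"hand":-1},{"delta_pos":[-2.8,-14.8,13],"rotation":[0,0,-23],"hand":-1}]'
python3 -c "
from h import *
import pickle
d=snap('wrist','w3.png');print(ctrl.observe()['ee_pos'])
pickle.dump(d,open('w3.pkl','wb'))"
```

```text
t: 4.53
ee_pos: [0.4693, 0.4239, 0.1778]
tcp_rot: [0.98, 0.199, 0.001, -0.0]
contact_force: [0.5, -0.7, 0.7]
grip_width: 0.997
gripper_force: 0.0
[0.46956843 0.42378523 0.17838501]
```

View pics/w3.png

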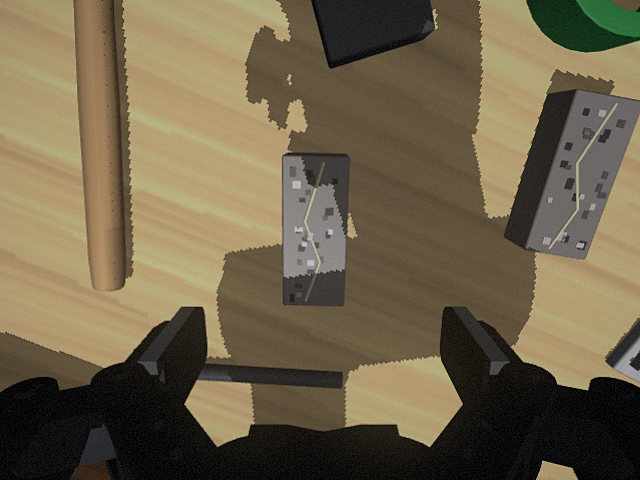

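Strip A's top now fills (283,157) to (345,304), nearly aligned with the jaws. Strip B is at (575,175) and the chisel at (275,377).

```bash
cat >> h.py <<'E'
def quad(d,P,z):
    W=np.array([onz(d,u,v,z) for u,v in P]);m=W.mean(0);a=(W[0]+W[1]-W[2]-W[3])/2;b=(W[0]+W[3]-W[1]-W[2])/2
    print("quad",np.round(m,4),"yaw %.1f / %.1f"%(np.degrees(np.arctan2(a[1],a[0])),np.degrees(np.arctan2(-b[0],b[1]))),"L,W",np.round([np.linalg.norm(a),np.linalg.norm(b)],4));return m,np.degrees(np.arctan2(a[1],a[0]))
E
python3 - <<'E'
from h import *
import pickle
d=pickle.load(open("w3.pkl","rb"))
m,y=quad(d,[(283,158),(349,157),(345,304),(284,304)],.036)
quad(d,[(575,90),(640,98),(585,259),(525,248)],.036)
goal([m[0],m[1],.030],yaw=y)
E
```

```text
quad [0.4652 0.4289 0.036 ] yaw 22.1 / 23.4 L,W [0.1069 0.0448]
quad [0.5717 0.2789 0.036 ] yaw 14.4 / 14.3 L,W [0.1084 0.0438]
delta [-0.27 -0.64 14.84] rot [-0.  -0.3  0.8] rows>=3.6
```

```bash
python3 -m pendant '[{"delta_pos":[-0.3,-0.6,3],"rotation":[0,0,0],"hand":-1},{"delta_pos":[-0.3,-0.6,6],"rotation":[0,0,0],"hand":-1},{"delta_pos":[-0.3,-0.6,9],"rotation":[0,0,0],"hand":-1},{"delta_pos":[-0.3,-0.6,11],"rotation":[0,0,0],"hand":-1},{"delta_pos":[-0.3,-0.6,13],"rotation":[0,0,0],"hand":-1},{"delta_pos":[-0.3,-0.6,14],"rotation":[0,0,0],"hand":-1},{"delta_pos":[-0.3,-0.6,14.7],"rotation":[0,0,0],"hand":-1},{"delta_pos":[-0.3,-0.6,14.7],"rotation":[0,0,0],"hand":-1}]' 60
python3 -m pendant '[{"delta_pos":[0,0,0],"rotation":[0,0,0],"hand":0},{"delta_pos":[0,0,0],"rotation":[0,0,0],"hand":1},{"delta_pos":[0,0,0],"rotation":[0,0,0],"hand":1},{"delta_pos":[0,0,0],"rotation":[0,0,0],"hand":1},{"delta_pos":[0,0,0],"rotation":[0,0,0],"hand":1},{"delta_pos":[0,0,0],"rotation":[0,0,0],"hand":1},{"delta_pos":[0,0,0],"rotation":[0,0,0],"hand":1},{"delta_pos":[0,0,0],"rotation":[0,0,0],"hand":1}]' 60
python3 -m pendant '[{"delta_pos":[0,0,-2],"rotation":[0,0,0],"hand":1},{"delta_pos":[0,0,-4],"rotation":[0,0,0],"hand":1},{"delta_pos":[0,0,-6],"rotation":[0,0,0],"hand":1},{"delta_pos":[0,0,-8],"rotation":[0,0,0],"hand":1},{"delta_pos":[0,0,-10],"rotation":[0,0,0],"hand":1},{"delta_pos":[0,0,-11],"rotation":[0,0,0],"hand":1},{"delta_pos":[0,0,-11],"rotation":[0,0,0],"hand":1},{"delta_pos":[0,0,-11],"rotation":[0,0,0],"hand":1}]'
python3 - <<'E'
from h import *
import pickle
O=np.array([.5855,.0195,0]);U=Ro.from_euler("z",-5.5,degrees=True)
for y in (.068,0): print(O+U.apply([-.078,y,0]))
p=O+U.apply([-.078,.068,.15]);print(p);goal(p,yaw=-5.5)
E
```

```text
t: 5.25
ee_pos: [0.4639, 0.4282, 0.0289]
tcp_rot: [0.98, 0.199, 0.0, -0.0]
contact_force: [-0.1, 0.1, 0.3]
grip_width: 0.999
gripper_force: 0.0
t: 5.92
ee_pos: [0.4638, 0.4288, 0.0299]
tcp_rot: [0.98, 0.199, 0.001, -0.0]
contact_force: [-0.3, -1.6, 6.5]
grip_width: 0.522
gripper_force: 62.7
t: 6.58
ee_pos: [0.4629, 0.4284, 0.1377]
tcp_rot: [0.98, 0.199, -0.0, 0.0]
contact_force: [-0.7, -0.6, -5.1]
grip_width: 0.525
gripper_force: 63.5
[0.51437661 0.09466291 0.        ]
[0.5078591  0.02697597 0.        ]
[0.51437661 0.09466291 0.15      ]
delta [-8.27 32.74 -1.22] rot [ 0.   0.  28.5] rows>=8.1
```

```bash
python3 -m pendant '[{"delta_pos":[-0.6,2,0],"rotation":[0,0,2],"hand":1},{"delta_pos":[-1.5,5,-0.5],"rotation":[0,0,5],"hand":1},{"delta_pos":[-2.6,8.5,-1],"rotation":[0,0,9],"hand":1},{"delta_pos":[-3.6,12,-1],"rotation":[0,0,13],"hand":1},{"delta_pos":[-4.7,15.5,-1],"rotation":[0,0,17],"hand":1},{"delta_pos":[-5.7,19,-1],"rotation":[0,0,21],"hand":1},{"delta_pos":[-6.8,22.5,-1],"rotation":[0,0,25],"hand":1},{"delta_pos":[-7.8,26,-1],"rotation":[0,0,28.5],"hand":1}]'
python3 -c "
from h import *
goal([.508,.027,.15],yaw=-5.5)"
```

```text
t: 7.25
ee_pos: [0.4918, 0.1569, 0.1469]
tcp_rot: [0.999, -0.05, -0.002, 0.0]
contact_force: [2.0, 1.4, -4.9]
grip_width: 0.525
gripper_force: 63.3
delta [ 2.91 12.77 -0.32] rot [ 0.   0.2 -0.2] rows>=3.1
```

```bash
python3 -m pendant '[{"delta_pos":[0.8,3,0],"rotation":[0,0,0],"hand":1},{"delta_pos":[1.5,6,0],"rotation":[0,0,0],"hand":1},{"delta_pos":[2.2,9,0],"rotation":[0,0,0],"hand":1},{"delta_pos":[2.8,11,0],"rotation":[0,0,0],"hand":1},{"delta_pos":[2.8,12.2,0],"rotation":[0,0,0],"hand":1},{"delta_pos":[2.8,12.2,0],"rotation":[0,0,0],"hand":1},{"delta_pos":[2.8,12.2,0],"rotation":[0,0,0],"hand":1},{"delta_pos":[2.8,12.2,0],"rotation":[0,0,0],"hand":1}]'
python3 -c "
from h import *
import pickle
d=snap('wrist','w4.png')
pickle.dump(d,open('w4.pkl','wb'))
goal([.508,.027,.15],yaw=-5.5)
"
```

```text
t: 7.92
ee_pos: [0.5083, 0.0355, 0.1478]
tcp_rot: [0.999, -0.048, -0.001, -0.0]
contact_force: [0.1, 0.9, -4.7]
grip_width: 0.522
gripper_force: 63.5
delta [ 0.04  0.87 -0.2 ] rot [-0.   0.1  0. ] rows>=0.2
```

View pics/w4.png

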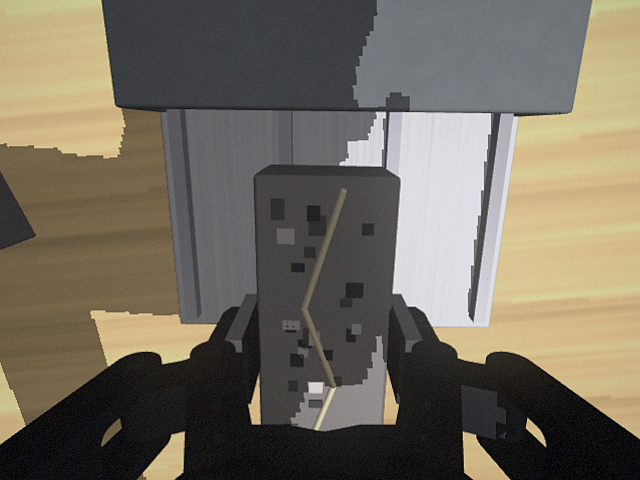

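The strip is held above the lanes. The hood's front top edge runs (115,106)–(573,113), the plate's front corners are (181,323) and (490,328), and the strip's leading top corners are (255,176) and (400,178).

Run:
```python
from h import *
import pickle
d=pickle.load(open("w4.pkl","rb"))
def L(a,b,z,n):
    A,B=onz(d,*a,z),onz(d,*b,z);m=(A+B)/2;v=A-B;print(n,np.round(m,4),"yaw %.2f"%np.degrees(np.arctan2(-v[0],v[1])),"w %.4f"%np.linalg.norm(v));return m
a=L((115,106),(573,113),.068,"hoodtop")
b=L((181,323),(490,328),.012,"plate")
# inner fences: tops near the hood
for p in ((291,130),(388,130)): print(np.round(onz(d,*p,.022),4))
L((255,176),(400,178),.1478-.030+.036,"strip lead")
```

```text
hoodtop [0.5856 0.0181 0.068 ] yaw -6.29 w 0.2283
plate [0.437  0.0335 0.012 ] yaw -6.47 w 0.2287
[0.5784 0.0494 0.022 ]
[ 0.5727 -0.0103  0.022 ]
strip lead [0.5635 0.0295 0.1538] yaw -6.23 w 0.0445
```

```bash
python3 -m pendant '[{"delta_pos":[0,0.9,0],"rotation":[0,0,0],"hand":1},{"delta_pos":[0,0.9,1.5],"rotation":[0,0,0],"hand":1},{"delta_pos":[0,0.9,3.5],"rotation":[0,0,0],"hand":1},{"delta_pos":[0,0.9,5.5],"rotation":[0,0,0],"hand":1},{"delta_pos":[0,0.9,7.5],"rotation":[0,0,0],"hand":1},{"delta_pos":[0,0.9,9],"rotation":[0,0,0],"hand":1},{"delta_pos":[0,0.9,10],"rotation":[0,0,0],"hand":1},{"delta_pos":[0,0.9,10.2],"rotation":[0,0,0],"hand":1}]'
python3 -m pendant '[{"delta_pos":[0,0,0],"rotation":[0,0,0],"hand":1},{"delta_pos":[0,0,0.1],"rotation":[0,0,0],"hand":1},{"delta_pos":[0,0,0.2],"rotation":[0,0,0],"hand":1},{"delta_pos":[0,0,0.2],"rotation":[0,0,0],"hand":1},{"delta_pos":[0,0,0.2],"rotation":[0,0,0],"hand":1},{"delta_pos":[0,0,0.2],"rotation":[0,0,0],"hand":1},{"delta_pos":[0,0,0.2],"rotation":[0,0,0],"hand":1},{"delta_pos":[0,0,0.2],"rotation":[0,0,0],"hand":1}]'
python3 -c "
from h import *
import pickle
d=snap('wrist','w5.png')"
```

```text
t: 8.63
ee_pos: [0.5072, 0.0259, 0.0448]
tcp_rot: [0.999, -0.048, -0.002, -0.0]
contact_force: [-0.3, 0.5, -4.7]
grip_width: 0.528
gripper_force: 63.3
t: 9.3
ee_pos: [0.508, 0.0256, 0.0445]
tcp_rot: [0.999, -0.048, 0.0, 0.0]
contact_force: [0.2, -0.4, -5.7]
grip_width: 0.525
gripper_force: 63.4
```

View pics/w5.png

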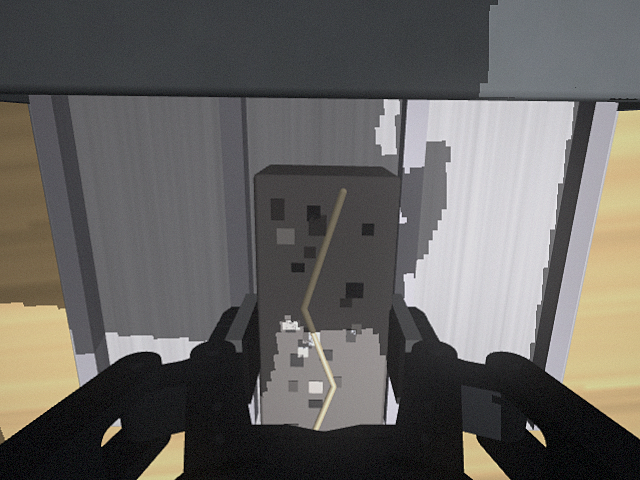

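The strip sits between the middle fences (247 and 401 at row 150; its bottom edge spans 270–385), so it is well centred. I'll lower it the last few millimetres and release.

```bash
python3 -m pendant '[{"delta_pos":[0,0,0.05],"rotation":[0,0,0],"hand":1},{"delta_pos":[0,0,0.1],"rotation":[0,0,0],"hand":1},{"delta_pos":[0,0,0.15],"rotation":[0,0,0],"hand":1},{"delta_pos":[0,0,0.2],"rotation":[0,0,0],"hand":1},{"delta_pos":[0,0,0.2],"rotation":[0,0,0],"hand":1},{"delta_pos":[0,0,0.2],"rotation":[0,0,0],"hand":1},{"delta_pos":[0,0,0.2],"rotation":[0,0,0],"hand":1},{"delta_pos":[0,0,0.2],"rotation":[0,0,0],"hand":1}]'
```

```text
t: 10.02
ee_pos: [0.508, 0.0256, 0.0424]
tcp_rot: [0.999, -0.048, 0.0, -0.0]
contact_force: [1.1, 0.4, -4.7]
grip_width: 0.524
gripper_force: 63.4
```

```bash
python3 -m pendant '[{"delta_pos":[0,0,0.05],"rotation":[0,0,0],"hand":1},{"delta_pos":[0,0,0.1],"rotation":[0,0,0],"hand":1},{"delta_pos":[0,0,0.15],"rotation":[0,0,0],"hand":1},{"delta_pos":[0,0,0.15],"rotation":[0,0,0],"hand":1},{"delta_pos":[0,0,0.15],"rotation":[0,0,0],"hand":1},{"delta_pos":[0,0,0.15],"rotation":[0,0,0],"hand":1},{"delta_pos":[0,0,0.15],"rotation":[0,0,0],"hand":1},{"delta_pos":[0,0,0.15],"rotation":[0,0,0],"hand":1}]'
```

```text
t: 10.68
ee_pos: [0.5081, 0.0256, 0.0419]
tcp_rot: [0.999, -0.048, 0.0, 0.0]
contact_force: [-3.2, 0.4, 7.9]
grip_width: 0.525
gripper_force: 65.1
```

```bash
python3 -m pendant '[{"delta_pos":[0,0,0],"rotation":[0,0,0],"hand":-0.6},{"delta_pos":[0,0,0],"rotation":[0,0,0],"hand":-0.6},{"delta_pos":[0,0,0],"rotation":[0,0,0],"hand":-0.6},{"delta_pos":[0,0,0],"rotation":[0,0,0],"hand":-0.6},{"delta_pos":[0,0,-1],"rotation":[0,0,0],"hand":-0.6},{"delta_pos":[0,0,-3],"rotation":[0,0,0],"hand":-0.6},{"delta_pos":[0,0,-6],"rotation":[0,0,0],"hand":-0.6},{"delta_pos":[0,0,-6],"rotation":[0,0,0],"hand":-0.6}]'
python3 -m pendant '[{"delta_pos":[-3,0,0],"rotation":[0,0,0],"hand":1},{"delta_pos":[-6,0,0],"rotation":[0,0,0],"hand":1},{"delta_pos":[-8.2,0,0],"rotation":[0,0,0],"hand":1},{"delta_pos":[-8.2,0,0],"rotation":[0,0,0],"hand":1},{"delta_pos":[-8.2,0,2],"rotation":[0,0,0],"hand":1},{"delta_pos":[-8.2,0,4],"rotation":[0,0,0],"hand":1},{"delta_pos":[-8.2,0,6],"rotation":[0,0,0],"hand":1},{"delta_pos":[-8.2,0,6.4],"rotation":[0,0,0],"hand":1}]'
python3 -c "
from h import *
d=snap('wrist','w6.png')
U=Ro.from_euler('z',-6,degrees=True);s=ctrl.observe();print(s['grip_width'],U.inv().apply(s['ee_pos']-np.array([.5856,.0181,0])))"
```

```text
t: 11.35
ee_pos: [0.5101, 0.0253, 0.1051]
tcp_rot: [0.999, -0.048, 0.004, 0.0]
contact_force: [2.1, -0.1, 1.8]
grip_width: 0.804
gripper_force: 0.0
t: 12.02
ee_pos: [0.426, 0.0336, 0.0348]
tcp_rot: [0.999, -0.049, -0.002, -0.0]
contact_force: [0.3, -1.0, 0.8]
grip_width: -0.001
gripper_force: 0.0
-0.0018315260907660535 [-0.16022801 -0.00132414  0.03531919]
```

View pics/w6.png

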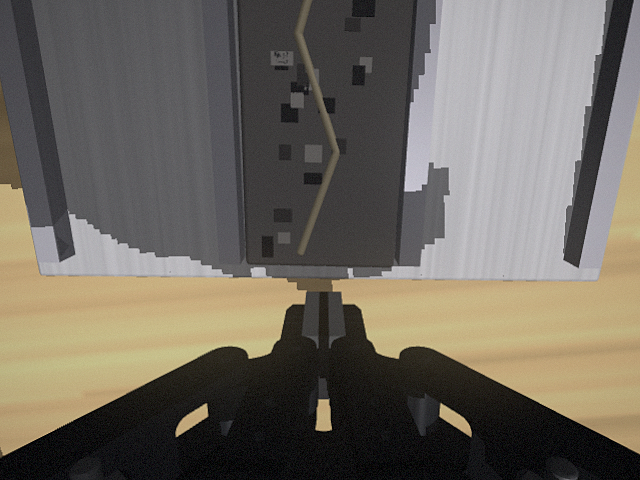

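Tail of strip at row 265, with the closed fingers centred right behind it at (323,295). I'll push.

```bash
python3 -m pendant '[{"delta_pos":[0.7,0,0],"rotation":[0,0,0],"hand":1},{"delta_pos":[1.4,0,0],"rotation":[0,0,0],"hand":1},{"delta_pos":[2.1,0,0],"rotation":[0,0,0],"hand":1},{"delta_pos":[2.8,0,0],"rotation":[0,0,0],"hand":1},{"delta_pos":[3.5,0,0],"rotation":[0,0,0],"hand":1},{"delta_pos":[4.2,0,0],"rotation":[0,0,0],"hand":1},{"delta_pos":[4.9,0,0],"rotation":[0,0,0],"hand":1},{"delta_pos":[5.6,0,0],"rotation":[0,0,0],"hand":1}]'
python3 -m pendant '[{"delta_pos":[0.7,0,0],"rotation":[0,0,0],"hand":1},{"delta_pos":[1.4,0,0],"rotation":[0,0,0],"hand":1},{"delta_pos":[2.1,0,0],"rotation":[0,0,0],"hand":1},{"delta_pos":[2.8,0,0],"rotation":[0,0,0],"hand":1},{"delta_pos":[3.5,0,0],"rotation":[0,0,0],"hand":1},{"delta_pos":[4.2,0,0],"rotation":[0,0,0],"hand":1},{"delta_pos":[4.6,0,0],"rotation":[0,0,0],"hand":1},{"delta_pos":[4.9,0,0],"rotation":[0,0,0],"hand":1}]'
python3 -m pendant '[{"delta_pos":[0.05,0,0],"rotation":[0,0,0],"hand":1},{"delta_pos":[0.1,0,0],"rotation":[0,0,0],"hand":1},{"delta_pos":[0.15,0,0],"rotation":[0,0,0],"hand":1},{"delta_pos":[0.2,0,0],"rotation":[0,0,0],"hand":1},{"delta_pos":[0.25,0,0],"rotation":[0,0,0],"hand":1},{"delta_pos":[0.3,0,0],"rotation":[0,0,0],"hand":1},{"delta_pos":[0.35,0,0],"rotation":[0,0,0],"hand":1},{"delta_pos":[0.4,0,0],"rotation":[0,0,0],"hand":1}]'
```

```text
t: 12.73
ee_pos: [0.4823, 0.0282, 0.0375]
tcp_rot: [0.999, -0.048, -0.001, -0.0]
contact_force: [-5.5, 1.5, 4.0]
grip_width: 0.001
gripper_force: 2.6
t: 13.4
ee_pos: [0.5311, 0.0234, 0.0373]
tcp_rot: [0.999, -0.048, -0.0, -0.0]
contact_force: [-6.0, -0.2, 3.7]
grip_width: -0.003
gripper_force: 2.9
t: 14.07
ee_pos: [0.5344, 0.0231, 0.0371]
tcp_rot: [0.999, -0.048, -0.0, -0.0]
contact_force: [-6.3, 1.6, 3.4]
grip_width: -0.003
gripper_force: 2.8
```

```bash
cat > chk.py <<'E'
import sys
from h import *
s=ctrl.observe();f=float(np.hypot(*s["contact_force"][:2]));print(np.round(s["ee_pos"],4),"F %.1f"%f);sys.exit(f>float(sys.argv[1]))
E
python3 -m pendant '[{"delta_pos":[0.05,0,0],"rotation":[0,0,0],"hand":1},{"delta_pos":[0.1,0,0],"rotation":[0,0,0],"hand":1},{"delta_pos":[0.15,0,0],"rotation":[0,0,0],"hand":1},{"delta_pos":[0.2,0,0],"rotation":[0,0,0],"hand":1},{"delta_pos":[0.25,0,0],"rotation":[0,0,0],"hand":1},{"delta_pos":[0.3,0,0],"rotation":[0,0,0],"hand":1},{"delta_pos":[0.35,0,0],"rotation":[0,0,0],"hand":1},{"delta_pos":[0.4,0,0],"rotation":[0,0,0],"hand":1}]' >/dev/null; python3 chk.py 9 && 
python3 -m pendant '[{"delta_pos":[0.05,0,0],"rotation":[0,0,0],"hand":1},{"delta_pos":[0.1,0,0],"rotation":[0,0,0],"hand":1},{"delta_pos":[0.15,0,0],"rotation":[0,0,0],"hand":1},{"delta_pos":[0.2,0,0],"rotation":[0,0,0],"hand":1},{"delta_pos":[0.25,0,0],"rotation":[0,0,0],"hand":1},{"delta_pos":[0.3,0,0],"rotation":[0,0,0],"hand":1},{"delta_pos":[0.35,0,0],"rotation":[0,0,0],"hand":1},{"delta_pos":[0.4,0,0],"rotation":[0,0,0],"hand":1}]' >/dev/null && python3 chk.py 9 &&
python3 -m pendant '[{"delta_pos":[0.05,0,0],"rotation":[0,0,0],"hand":1},{"delta_pos":[0.1,0,0],"rotation":[0,0,0],"hand":1},{"delta_pos":[0.15,0,0],"rotation":[0,0,0],"hand":1},{"delta_pos":[0.2,0,0],"rotation":[0,0,0],"hand":1},{"delta_pos":[0.25,0,0],"rotation":[0,0,0],"hand":1},{"delta_pos":[0.3,0,0],"rotation":[0,0,0],"hand":1},{"delta_pos":[0.35,0,0],"rotation":[0,0,0],"hand":1},{"delta_pos":[0.4,0,0],"rotation":[0,0,0],"hand":1}]' >/dev/null && python3 chk.py 9 &&
python3 -m pendant '[{"delta_pos":[0.05,0,0],"rotation":[0,0,0],"hand":1},{"delta_pos":[0.1,0,0],"rotation":[0,0,0],"hand":1},{"delta_pos":[0.15,0,0],"rotation":[0,0,0],"hand":1},{"delta_pos":[0.2,0,0],"rotation":[0,0,0],"hand":1},{"delta_pos":[0.25,0,0],"rotation":[0,0,0],"hand":1},{"delta_pos":[0.3,0,0],"rotation":[0,0,0],"hand":1},{"delta_pos":[0.35,0,0],"rotation":[0,0,0],"hand":1},{"delta_pos":[0.4,0,0],"rotation":[0,0,0],"hand":1}]' >/dev/null && python3 chk.py 9
```

```text
[0.5384 0.0227 0.0371] F 4.7
[0.5424 0.0223 0.0371] F 5.7
[0.5464 0.022  0.0371] F 5.4
[0.5503 0.0216 0.0371] F 5.3
```

```bash
python3 -m pendant '[{"delta_pos":[0.05,0,0],"rotation":[0,0,0],"hand":1},{"delta_pos":[0.1,0,0],"rotation":[0,0,0],"hand":1},{"delta_pos":[0.15,0,0],"rotation":[0,0,0],"hand":1},{"delta_pos":[0.2,0,0],"rotation":[0,0,0],"hand":1},{"delta_pos":[0.25,0,0],"rotation":[0,0,0],"hand":1},{"delta_pos":[0.3,0,0],"rotation":[0,0,0],"hand":1},{"delta_pos":[0.3,0,0],"rotation":[0,0,0],"hand":1},{"delta_pos":[0.3,0,0],"rotation":[0,0,0],"hand":1}]' >/dev/null; python3 chk.py 9 && 
python3 -m pendant '[{"delta_pos":[0.05,0,0],"rotation":[0,0,0],"hand":1},{"delta_pos":[0.1,0,0],"rotation":[0,0,0],"hand":1},{"delta_pos":[0.15,0,0],"rotation":[0,0,0],"hand":1},{"delta_pos":[0.2,0,0],"rotation":[0,0,0],"hand":1},{"delta_pos":[0.25,0,0],"rotation":[0,0,0],"hand":1},{"delta_pos":[0.3,0,0],"rotation":[0,0,0],"hand":1},{"delta_pos":[0.3,0,0],"rotation":[0,0,0],"hand":1},{"delta_pos":[0.3,0,0],"rotation":[0,0,0],"hand":1}]' >/dev/null && python3 chk.py 9 &&
python3 -m pendant '[{"delta_pos":[0.05,0,0],"rotation":[0,0,0],"hand":1},{"delta_pos":[0.1,0,0],"rotation":[0,0,0],"hand":1},{"delta_pos":[0.15,0,0],"rotation":[0,0,0],"hand":1},{"delta_pos":[0.2,0,0],"rotation":[0,0,0],"hand":1},{"delta_pos":[0.25,0,0],"rotation":[0,0,0],"hand":1},{"delta_pos":[0.3,0,0],"rotation":[0,0,0],"hand":1},{"delta_pos":[0.3,0,0],"rotation":[0,0,0],"hand":1},{"delta_pos":[0.3,0,0],"rotation":[0,0,0],"hand":1}]' >/dev/null && python3 chk.py 9 &&
python3 -m pendant '[{"delta_pos":[0.05,0,0],"rotation":[0,0,0],"hand":1},{"delta_pos":[0.1,0,0],"rotation":[0,0,0],"hand":1},{"delta_pos":[0.15,0,0],"rotation":[0,0,0],"hand":1},{"delta_pos":[0.2,0,0],"rotation":[0,0,0],"hand":1},{"delta_pos":[0.25,0,0],"rotation":[0,0,0],"hand":1},{"delta_pos":[0.3,0,0],"rotation":[0,0,0],"hand":1},{"delta_pos":[0.3,0,0],"rotation":[0,0,0],"hand":1},{"delta_pos":[0.3,0,0],"rotation":[0,0,0],"hand":1}]' >/dev/null && python3 chk.py 9
```

```text
[0.5534 0.0213 0.0371] F 4.9
[0.5565 0.021  0.0371] F 5.6
[0.5594 0.0206 0.0371] F 4.7
[0.5595 0.0207 0.0371] F 18.5
```

```bash
python3 -m pendant '[{"delta_pos":[-0.5,0,0],"rotation":[0,0,0],"hand":1},{"delta_pos":[-1.5,0,-1],"rotation":[0,0,0],"hand":1},{"delta_pos":[-1.5,0,-4],"rotation":[0,0,0],"hand":1},{"delta_pos":[-1.5,0,-7],"rotation":[0,0,0],"hand":0},{"delta_pos":[-1.5,-2,-11],"rotation":[0,0,0],"hand":-1},{"delta_pos":[-1.5,-4,-14],"rotation":[0,0,-3],"hand":-1},{"delta_pos":[-1.8,-7,-16],"rotation":[0,0,-7],"hand":-1},{"delta_pos":[-2,-10,-16],"rotation":[0,0,-11],"hand":-1}]'
python3 -c "
from h import *
goal([.5717,.2789,.20],yaw=14.4)"
```

```text
t: 20.07
ee_pos: [0.5548, 0.1226, 0.2022]
tcp_rot: [0.999, 0.049, 0.006, 0.0]
contact_force: [1.2, -0.4, 0.3]
grip_width: 0.711
gripper_force: 0.0
delta [  3.2  -15.39   0.24] rot [ 0.1 -0.6 -8.8] rows>=3.8
```

```bash
python3 -m pendant '[{"delta_pos":[0.8,-3.5,0],"rotation":[0,0,-3],"hand":-1},{"delta_pos":[1.5,-7,0],"rotation":[0,0,-6],"hand":-1},{"delta_pos":[2.4,-10.5,0],"rotation":[0,0,-8.8],"hand":-1},{"delta_pos":[3.2,-14,0],"rotation":[0,0,-8.8],"hand":-1},{"delta_pos":[3.2,-15.4,0.5],"rotation":[0,0,-8.8],"hand":-1},{"delta_pos":[3.2,-15.4,1],"rotation":[0,0,-8.8],"hand":-1},{"delta_pos":[3.2,-15.4,1],"rotation":[0,0,-8.8],"hand":-1},{"delta_pos":[3.2,-15.4,1],"rotation":[0,0,-8.8],"hand":-1}]'
python3 -c "
from h import *
import pickle
d=snap('wrist','w7.png')
pickle.dump(d,open('w7.pkl','wb'))"
```

```text
t: 20.73
ee_pos: [0.5698, 0.2769, 0.1866]
tcp_rot: [0.992, 0.124, -0.0, 0.0]
contact_force: [-0.1, 0.9, -0.5]
grip_width: 0.999
gripper_force: 0.0
```

View pics/w7.png

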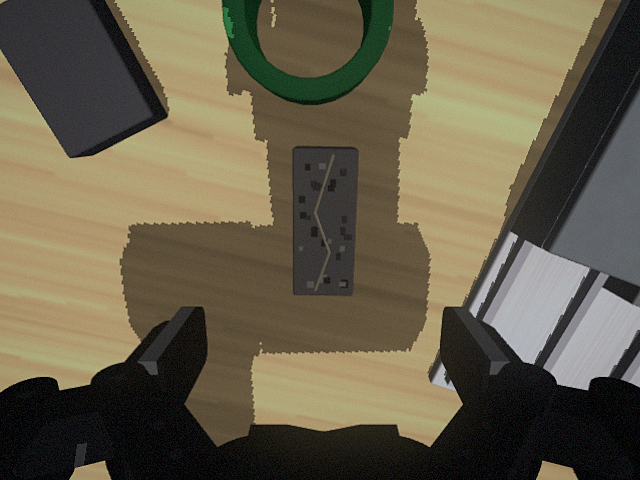

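Strip B is undisturbed, with its top at (293,148) to (354,295). The tape is well ahead of it.

Run:
```python
from h import *
import pickle
d=pickle.load(open("w7.pkl","rb"))
m,y=quad(d,[(293,149),(358,148),(354,295),(293,294)],.036)
goal([m[0],m[1],.030],yaw=y)
```

```text
quad [0.572 0.277 0.036] yaw 13.5 / 14.1 L,W [0.1086 0.0456]
delta [2.00e-01 1.00e-02 1.57e+01] rot [ 0.  -0.   0.6] rows>=3.8
```

```bash
python3 -m pendant '[{"delta_pos":[0.2,0,3],"rotation":[0,0,0],"hand":-1},{"delta_pos":[0.2,0,6],"rotation":[0,0,0],"hand":-1},{"delta_pos":[0.2,0,9],"rotation":[0,0,0],"hand":-1},{"delta_pos":[0.2,0,12],"rotation":[0,0,0],"hand":-1},{"delta_pos":[0.2,0,14],"rotation":[0,0,0],"hand":-1},{"delta_pos":[0.2,0,15],"rotation":[0,0,0],"hand":-1},{"delta_pos":[0.2,0,15.6],"rotation":[0,0,0],"hand":-1},{"delta_pos":[0.2,0,15.6],"rotation":[0,0,0],"hand":-1}]' 60
python3 -m pendant '[{"delta_pos":[0,0,0],"rotation":[0,0,0],"hand":0},{"delta_pos":[0,0,0],"rotation":[0,0,0],"hand":1},{"delta_pos":[0,0,0],"rotation":[0,0,0],"hand":1},{"delta_pos":[0,0,0],"rotation":[0,0,0],"hand":1},{"delta_pos":[0,0,0],"rotation":[0,0,0],"hand":1},{"delta_pos":[0,0,0],"rotation":[0,0,0],"hand":1},{"delta_pos":[0,0,0],"rotation":[0,0,0],"hand":1},{"delta_pos":[0,0,0],"rotation":[0,0,0],"hand":1}]' 60
python3 -m pendant '[{"delta_pos":[0,0,-2],"rotation":[0,0,0],"hand":1},{"delta_pos":[0,0,-4],"rotation":[0,0,0],"hand":1},{"delta_pos":[0,0,-6],"rotation":[0,0,0],"hand":1},{"delta_pos":[0,0,-8],"rotation":[0,0,0],"hand":1},{"delta_pos":[0,0,-10],"rotation":[0,0,0],"hand":1},{"delta_pos":[0,0,-12],"rotation":[0,0,0],"hand":1},{"delta_pos":[0,0,-12],"rotation":[0,0,0],"hand":1},{"delta_pos":[0,0,-12],"rotation":[0,0,0],"hand":1}]'
python3 -m pendant '[{"delta_pos":[-2,2,0],"rotation":[0,0,3],"hand":1},{"delta_pos":[-4,4,0],"rotation":[0,0,6],"hand":1},{"delta_pos":[-6,7,0],"rotation":[0,0,10],"hand":1},{"delta_pos":[-8,10,0],"rotation":[0,0,14],"hand":1},{"delta_pos":[-10,13,0],"rotation":[0,0,17],"hand":1},{"delta_pos":[-10,15.5,0],"rotation":[0,0,20],"hand":1},{"delta_pos":[-10,16.4,0],"rotation":[0,0,20],"hand":1},{"delta_pos":[-10,16.4,0],"rotation":[0,0,20],"hand":1}]'
python3 -c "
from h import *
import pickle
goal([.5151,.0939,.10],yaw=-6)
d=snap('wrist','w8.png')
pickle.dump(d,open('w8.pkl','wb'))"
```

```text
t: 21.45
ee_pos: [0.572, 0.2778, 0.0308]
tcp_rot: [0.992, 0.124, -0.0, 0.0]
contact_force: [-0.3, -0.1, 0.2]
grip_width: 1.0
gripper_force: 0.0
t: 22.12
ee_pos: [0.5724, 0.2787, 0.0325]
tcp_rot: [0.992, 0.124, 0.001, -0.0]
contact_force: [0.0, -1.9, 7.1]
grip_width: 0.522
gripper_force: 63.9
t: 22.78
ee_pos: [0.5716, 0.2786, 0.151]
tcp_rot: [0.992, 0.124, 0.0, -0.0]
contact_force: [-0.4, -0.1, -4.7]
grip_width: 0.524
gripper_force: 63.1
t: 23.45
ee_pos: [0.5151, 0.0932, 0.1496]
tcp_rot: [0.999, -0.051, -0.001, 0.0]
contact_force: [0.5, 0.1, -4.2]
grip_width: 0.522
gripper_force: 63.2
delta [ 0.   -0.07  4.96] rot [0.  0.1 0.1] rows>=1.2
```

View pics/w8.png

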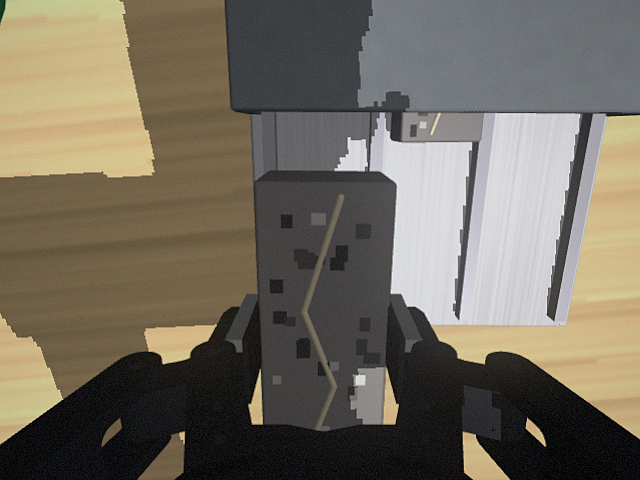

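Strip A's tail shows at (440,127), protruding slightly from the hood as it should. Hood left corner at (231,110), plate front-right corner (566,325), held strip's leading corners (257,183) and (397,185).

Run:
```python
from h import *
import pickle
d=pickle.load(open("w8.pkl","rb"))
U=Ro.from_euler("z",-6,degrees=True);O=np.array([.5856,.0181,0])
for n,p,z,e in (("hoodL",(231,110),.068,(0,.114)),("plateFR",(566,325),.012,(-.15,-.115)),("leadL",(257,183),.1496+.0035,0),("leadR",(397,185),.1496+.0035,0),("fence",(372,130),.022,(0,.034)),("tailA L",(391,140),.048,0),("tailA R",(482,142),.048,0)):
    print(n,np.round(U.inv().apply(onz(d,*p,z)-O),4),e)
```

```text
hoodL [0.0003 0.1145 0.068 ] (0, 0.114)
plateFR [-0.1489 -0.1132  0.012 ] (-0.15, -0.115)
leadL [-0.0247  0.0889  0.1531] 0
leadR [-0.0252  0.0448  0.1531] 0
fence [-0.0095  0.0377  0.022 ] (0, 0.034)
tailA L [-0.0147  0.0299  0.048 ] 0
tailA R [-0.0156 -0.0214  0.048 ] 0
```

```bash
python3 -m pendant '[{"delta_pos":[0,-0.1,1],"rotation":[0,0,0],"hand":1},{"delta_pos":[0,-0.1,3],"rotation":[0,0,0],"hand":1},{"delta_pos":[0,-0.1,5],"rotation":[0,0,0],"hand":1},{"delta_pos":[0,-0.1,7],"rotation":[0,0,0],"hand":1},{"delta_pos":[0,-0.1,8.5],"rotation":[0,0,0],"hand":1},{"delta_pos":[0,-0.1,9.5],"rotation":[0,0,0],"hand":1},{"delta_pos":[0,-0.1,10.1],"rotation":[0,0,0],"hand":1},{"delta_pos":[0,-0.1,10.1],"rotation":[0,0,0],"hand":1}]'
python3 -m pendant '[{"delta_pos":[0,0,0.05],"rotation":[0,0,0],"hand":1},{"delta_pos":[0,0,0.1],"rotation":[0,0,0],"hand":1},{"delta_pos":[0,0,0.15],"rotation":[0,0,0],"hand":1},{"delta_pos":[0,0,0.2],"rotation":[0,0,0],"hand":1},{"delta_pos":[0,0,0.25],"rotation":[0,0,0],"hand":1},{"delta_pos":[0,0,0.3],"rotation":[0,0,0],"hand":1},{"delta_pos":[0,0,0.3],"rotation":[0,0,0],"hand":1},{"delta_pos":[0,0,0.3],"rotation":[0,0,0],"hand":1}]'
```

```text
t: 24.17
ee_pos: [0.5147, 0.0967, 0.0487]
tcp_rot: [0.999, -0.05, -0.001, -0.0]
contact_force: [0.5, 0.6, -4.8]
grip_width: 0.525
gripper_force: 63.1
t: 24.83
ee_pos: [0.5152, 0.096, 0.0469]
tcp_rot: [0.999, -0.05, 0.0, -0.0]
contact_force: [0.5, 0.7, -3.5]
grip_width: 0.521
gripper_force: 63.1
```

```bash
python3 -m pendant '[{"delta_pos":[0,0.1,0.05],"rotation":[0,0,0],"hand":1},{"delta_pos":[0,0.1,0.1],"rotation":[0,0,0],"hand":1},{"delta_pos":[0,0.1,0.15],"rotation":[0,0,0],"hand":1},{"delta_pos":[0,0.1,0.2],"rotation":[0,0,0],"hand":1},{"delta_pos":[0,0.1,0.25],"rotation":[0,0,0],"hand":1},{"delta_pos":[0,0.1,0.25],"rotation":[0,0,0],"hand":1},{"delta_pos":[0,0.1,0.25],"rotation":[0,0,0],"hand":1},{"delta_pos":[0,0.1,0.25],"rotation":[0,0,0],"hand":1}]'
```

```text
t: 25.5
ee_pos: [0.5151, 0.095, 0.0444]
tcp_rot: [0.999, -0.05, -0.0, 0.0]
contact_force: [-1.6, -0.5, -1.7]
grip_width: 0.526
gripper_force: 63.4
```

```bash
python3 -m pendant '[{"delta_pos":[0,0,0.06],"rotation":[0,0,0],"hand":1},{"delta_pos":[0,0,0.06],"rotation":[0,0,0],"hand":-0.6},{"delta_pos":[0,0,0.06],"rotation":[0,0,0],"hand":-0.6},{"delta_pos":[0,0,0.06],"rotation":[0,0,0],"hand":-0.6},{"delta_pos":[0,0,-1],"rotation":[0,0,0],"hand":-0.6},{"delta_pos":[0,0,-3],"rotation":[0,0,0],"hand":-0.6},{"delta_pos":[0,0,-6],"rotation":[0,0,0],"hand":-0.6},{"delta_pos":[0,0,-6],"rotation":[0,0,0],"hand":-0.6}]'
python3 -m pendant '[{"delta_pos":[-3,0,0],"rotation":[0,0,0],"hand":1},{"delta_pos":[-6,0,0],"rotation":[0,0,0],"hand":1},{"delta_pos":[-8.4,0,0],"rotation":[0,0,0],"hand":1},{"delta_pos":[-8.4,0,0],"rotation":[0,0,0],"hand":1},{"delta_pos":[-8.4,0,2],"rotation":[0,0,0],"hand":1},{"delta_pos":[-8.4,0,4],"rotation":[0,0,0],"hand":1},{"delta_pos":[-8.4,0,6],"rotation":[0,0,0],"hand":1},{"delta_pos":[-8.4,0,6.6],"rotation":[0,0,0],"hand":1}]'
python3 - <<'E'
from h import *
U=Ro.from_euler('z',-6,degrees=True);s=ctrl.observe();print(s['grip_width'],U.inv().apply(s['ee_pos']-np.array([.5856,.0181,0])))
E
```

```text
t: 26.17
ee_pos: [0.5174, 0.095, 0.1088]
tcp_rot: [0.999, -0.05, 0.004, -0.0]
contact_force: [0.4, -0.5, 0.8]
grip_width: 0.802
gripper_force: 0.0
t: 26.83
ee_pos: [0.4312, 0.1033, 0.0364]
tcp_rot: [0.999, -0.05, -0.001, 0.0]
contact_force: [-0.9, 0.2, -0.9]
grip_width: 0.001
gripper_force: 0.0
0.0009332183717012973 [-0.16251226  0.06863466  0.03640646]
```

Push as before. 10 cm is safe, since the tail reaches about −43.

```bash
python3 -m pendant '[{"delta_pos":[0.7,0,0],"rotation":[0,0,0],"hand":1},{"delta_pos":[1.4,0,0],"rotation":[0,0,0],"hand":1},{"delta_pos":[2.1,0,0],"rotation":[0,0,0],"hand":1},{"delta_pos":[2.8,0,0],"rotation":[0,0,0],"hand":1},{"delta_pos":[3.5,0,0],"rotation":[0,0,0],"hand":1},{"delta_pos":[4.2,0,0],"rotation":[0,0,0],"hand":1},{"delta_pos":[4.9,0,0],"rotation":[0,0,0],"hand":1},{"delta_pos":[5.6,0,0],"rotation":[0,0,0],"hand":1}]' >/dev/null; python3 chk.py 12 &&
python3 -m pendant '[{"delta_pos":[0.7,0,0],"rotation":[0,0,0],"hand":1},{"delta_pos":[1.4,0,0],"rotation":[0,0,0],"hand":1},{"delta_pos":[2.1,0,0],"rotation":[0,0,0],"hand":1},{"delta_pos":[2.8,0,0],"rotation":[0,0,0],"hand":1},{"delta_pos":[3.5,0,0],"rotation":[0,0,0],"hand":1},{"delta_pos":[4.2,0,0],"rotation":[0,0,0],"hand":1},{"delta_pos":[4.7,0,0],"rotation":[0,0,0],"hand":1},{"delta_pos":[5,0,0],"rotation":[0,0,0],"hand":1}]' >/dev/null; python3 chk.py 10 && 
python3 -m pendant '[{"delta_pos":[0.05,0,0],"rotation":[0,0,0],"hand":1},{"delta_pos":[0.1,0,0],"rotation":[0,0,0],"hand":1},{"delta_pos":[0.15,0,0],"rotation":[0,0,0],"hand":1},{"delta_pos":[0.2,0,0],"rotation":[0,0,0],"hand":1},{"delta_pos":[0.25,0,0],"rotation":[0,0,0],"hand":1},{"delta_pos":[0.3,0,0],"rotation":[0,0,0],"hand":1},{"delta_pos":[0.35,0,0],"rotation":[0,0,0],"hand":1},{"delta_pos":[0.4,0,0],"rotation":[0,0,0],"hand":1}]' >/dev/null; python3 chk.py 9 && 
python3 -m pendant '[{"delta_pos":[0.05,0,0],"rotation":[0,0,0],"hand":1},{"delta_pos":[0.1,0,0],"rotation":[0,0,0],"hand":1},{"delta_pos":[0.15,0,0],"rotation":[0,0,0],"hand":1},{"delta_pos":[0.2,0,0],"rotation":[0,0,0],"hand":1},{"delta_pos":[0.25,0,0],"rotation":[0,0,0],"hand":1},{"delta_pos":[0.3,0,0],"rotation":[0,0,0],"hand":1},{"delta_pos":[0.35,0,0],"rotation":[0,0,0],"hand":1},{"delta_pos":[0.4,0,0],"rotation":[0,0,0],"hand":1}]' >/dev/null && python3 chk.py 9 &&
python3 -m pendant '[{"delta_pos":[0.05,0,0],"rotation":[0,0,0],"hand":1},{"delta_pos":[0.1,0,0],"rotation":[0,0,0],"hand":1},{"delta_pos":[0.15,0,0],"rotation":[0,0,0],"hand":1},{"delta_pos":[0.2,0,0],"rotation":[0,0,0],"hand":1},{"delta_pos":[0.25,0,0],"rotation":[0,0,0],"hand":1},{"delta_pos":[0.3,0,0],"rotation":[0,0,0],"hand":1},{"delta_pos":[0.35,0,0],"rotation":[0,0,0],"hand":1},{"delta_pos":[0.4,0,0],"rotation":[0,0,0],"hand":1}]' >/dev/null && python3 chk.py 9 &&
python3 -m pendant '[{"delta_pos":[0.05,0,0],"rotation":[0,0,0],"hand":1},{"delta_pos":[0.1,0,0],"rotation":[0,0,0],"hand":1},{"delta_pos":[0.15,0,0],"rotation":[0,0,0],"hand":1},{"delta_pos":[0.2,0,0],"rotation":[0,0,0],"hand":1},{"delta_pos":[0.25,0,0],"rotation":[0,0,0],"hand":1},{"delta_pos":[0.3,0,0],"rotation":[0,0,0],"hand":1},{"delta_pos":[0.35,0,0],"rotation":[0,0,0],"hand":1},{"delta_pos":[0.4,0,0],"rotation":[0,0,0],"hand":1}]' >/dev/null && python3 chk.py 9
```

```text
[0.4878 0.0978 0.0386] F 5.0
[0.5378 0.0927 0.0383] F 4.6
[0.541  0.0924 0.0383] F 2.8
[0.5451 0.092  0.0383] F 2.3
[0.549  0.0916 0.0384] F 1.5
[0.5529 0.0912 0.0384] F 2.1
```

```bash
python3 -m pendant '[{"delta_pos":[0.05,0,0],"rotation":[0,0,0],"hand":1},{"delta_pos":[0.1,0,0],"rotation":[0,0,0],"hand":1},{"delta_pos":[0.15,0,0],"rotation":[0,0,0],"hand":1},{"delta_pos":[0.2,0,0],"rotation":[0,0,0],"hand":1},{"delta_pos":[0.25,0,0],"rotation":[0,0,0],"hand":1},{"delta_pos":[0.3,0,0],"rotation":[0,0,0],"hand":1},{"delta_pos":[0.35,0,0],"rotation":[0,0,0],"hand":1},{"delta_pos":[0.4,0,0],"rotation":[0,0,0],"hand":1}]' >/dev/null; python3 chk.py 9 && 
python3 -m pendant '[{"delta_pos":[0.05,0,0],"rotation":[0,0,0],"hand":1},{"delta_pos":[0.1,0,0],"rotation":[0,0,0],"hand":1},{"delta_pos":[0.15,0,0],"rotation":[0,0,0],"hand":1},{"delta_pos":[0.2,0,0],"rotation":[0,0,0],"hand":1},{"delta_pos":[0.25,0,0],"rotation":[0,0,0],"hand":1},{"delta_pos":[0.3,0,0],"rotation":[0,0,0],"hand":1},{"delta_pos":[0.35,0,0],"rotation":[0,0,0],"hand":1},{"delta_pos":[0.4,0,0],"rotation":[0,0,0],"hand":1}]' >/dev/null && python3 chk.py 9 &&
python3 -m pendant '[{"delta_pos":[0.05,0,0],"rotation":[0,0,0],"hand":1},{"delta_pos":[0.1,0,0],"rotation":[0,0,0],"hand":1},{"delta_pos":[0.15,0,0],"rotation":[0,0,0],"hand":1},{"delta_pos":[0.2,0,0],"rotation":[0,0,0],"hand":1},{"delta_pos":[0.25,0,0],"rotation":[0,0,0],"hand":1},{"delta_pos":[0.3,0,0],"rotation":[0,0,0],"hand":1},{"delta_pos":[0.3,0,0],"rotation":[0,0,0],"hand":1},{"delta_pos":[0.3,0,0],"rotation":[0,0,0],"hand":1}]' >/dev/null && python3 chk.py 9 &&
python3 -m pendant '[{"delta_pos":[0.05,0,0],"rotation":[0,0,0],"hand":1},{"delta_pos":[0.1,0,0],"rotation":[0,0,0],"hand":1},{"delta_pos":[0.15,0,0],"rotation":[0,0,0],"hand":1},{"delta_pos":[0.2,0,0],"rotation":[0,0,0],"hand":1},{"delta_pos":[0.25,0,0],"rotation":[0,0,0],"hand":1},{"delta_pos":[0.3,0,0],"rotation":[0,0,0],"hand":1},{"delta_pos":[0.3,0,0],"rotation":[0,0,0],"hand":1},{"delta_pos":[0.3,0,0],"rotation":[0,0,0],"hand":1}]' >/dev/null && python3 chk.py 9
```

```text
[0.5569 0.0908 0.0384] F 1.9
[0.5609 0.0904 0.0384] F 1.8
[0.564  0.0901 0.0385] F 1.4
[0.5648 0.0901 0.0385] F 10.7
```

```bash
python3 -m pendant '[{"delta_pos":[0.05,0,0],"rotation":[0,0,0],"hand":1},{"delta_pos":[0.1,0,0],"rotation":[0,0,0],"hand":1},{"delta_pos":[0.1,0,0],"rotation":[0,0,0],"hand":1},{"delta_pos":[0.1,0,0],"rotation":[0,0,0],"hand":1},{"delta_pos":[0.1,0,0],"rotation":[0,0,0],"hand":1},{"delta_pos":[0.1,0,0],"rotation":[0,0,0],"hand":1},{"delta_pos":[0.1,0,0],"rotation":[0,0,0],"hand":1},{"delta_pos":[0.1,0,0],"rotation":[0,0,0],"hand":1}]' >/dev/null; python3 chk.py 9
python3 -m pendant '[{"delta_pos":[-0.5,0,0],"rotation":[0,0,0],"hand":1},{"delta_pos":[-1.5,0,-1],"rotation":[0,0,0],"hand":1},{"delta_pos":[-2,0,-4],"rotation":[0,0,0],"hand":1},{"delta_pos":[-2.5,1,-8],"rotation":[0,0,0],"hand":0},{"delta_pos":[-3.5,3,-12],"rotation":[0,0,0],"hand":-1},{"delta_pos":[-4.5,6,-15],"rotation":[0,0,0],"hand":-1},{"delta_pos":[-6,9,-18],"rotation":[0,0,0],"hand":-1},{"delta_pos":[-8,12,-20],"rotation":[0,0,0],"hand":-1}]'
python3 - <<'E'
from h import *
w=snap("wrist","w9.png");t=snap("top");e=snap("scene")
for n,d in (("w",w),("top",t),("scene",e)):
    for q in("strip0","scanner"): print(n,q,[(round(b["centre"][1]*640),round(b["centre"][0]*480),round(b["confidence"],2)) for b in spotter.boxes_of(d,q)][:5])
cv2.imwrite("pics/top2.png",cv2.resize(t["image"][100:330,280:600],None,fx=2.5,fy=2.5,interpolation=cv2.INTER_CUBIC))
goal([.36,-.28,.30],yaw=0)
E
```

```text
[0.5648 0.0901 0.0384] F 15.4
t: 34.83
ee_pos: [0.4813, -0.0171, 0.2366]
tcp_rot: [0.999, -0.05, 0.003, 0.001]
contact_force: [0.2, -1.8, -0.3]
grip_width: 0.708
gripper_force: 0.0
w strip0 [(174, 118, 0.84), (127, 464, 0.78), (261, 99, 0.76)]
w scanner [(622, 292, 0.55), (280, 116, 0.41)]
top strip0 [(314, 191, 0.93)]
top scanner [(465, 252, 0.68)]
scene strip0 [(329, 209, 0.71), (340, 259, 0.39)]
scene scanner []
delta [-9.43 27.54 -6.69] rot [-0.   0.1 -5.7] rows>=7.2
```

View pics/top2.png

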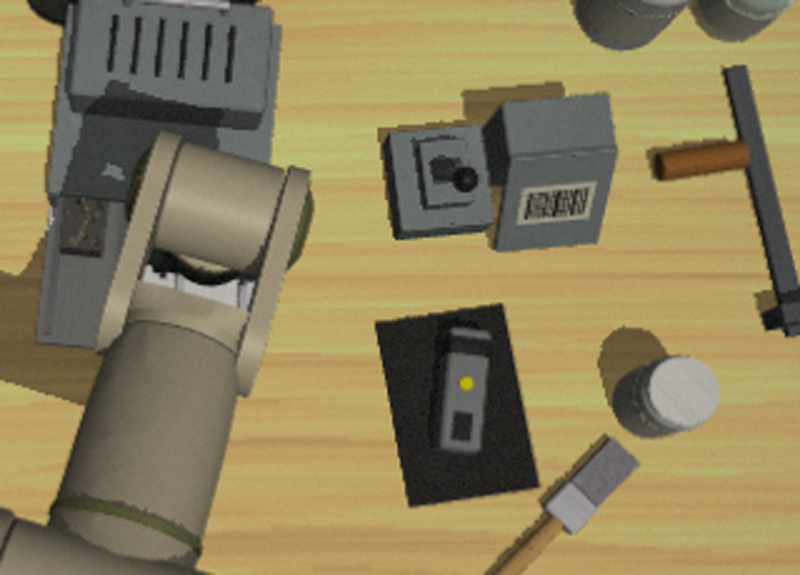

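View pics/w9.png

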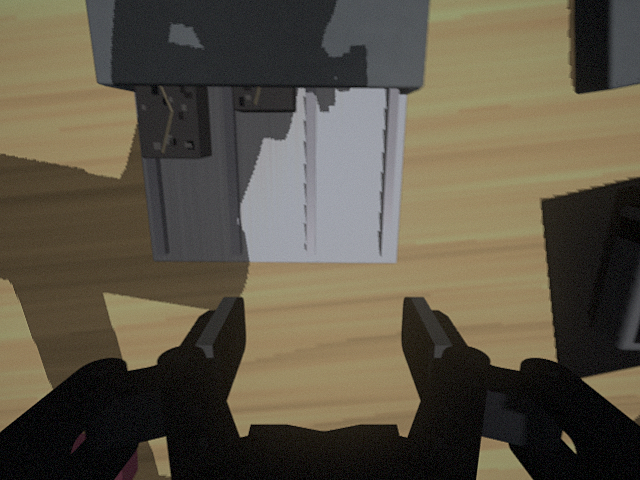

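Strip B now sticks out too far: its tail is at row 157 against row 110 for strip A, and it looks shifted left towards the outer fence. It was probably knocked. I'll measure it.

Run:
```python
from h import *
U=Ro.from_euler("z",-6,degrees=True);O=np.array([.5856,.0181,0])
d=snap("wrist")
for n,p,z in (("hoodL",(99,84),.068),("hoodR",(425,89),.068),("plateFL",(155,262),.012),("plateFR",(396,262),.012),("B tailL",(143,157),.048),("B tailR",(196,157),.048),("B midL",(139,93),.048),("B midR",(193,93),.048),("B tail bottomR",(211,155),.012),("A tailL",(234,109),.048),("A tailR",(293,110),.048)):
    print(n,np.round(U.inv().apply(onz(d,*p,z)-O),4))
c=cv2.resize(d["image"][60:280,80:320],None,fx=2.5,fy=2.5,interpolation=cv2.INTER_CUBIC);cv2.imwrite("pics/w10.png",cv2.convertScaleAbs(c,alpha=2))
```

```text
hoodL [-0.003  0.112  0.068]
hoodR [-0.0046 -0.1135  0.068 ]
plateFL [-0.1524  0.113   0.012 ]
plateFR [-0.1509 -0.1118  0.012 ]
B tailL [-0.0537  0.0965  0.048 ]
B tailR [-0.0534  0.0555  0.048 ]
B midL [-0.0071  0.0939  0.048 ]
B midR [-0.0068  0.0538  0.048 ]
B tail bottomR [-0.0543  0.0537  0.012 ]
A tailL [-0.0179  0.024   0.048 ]
A tailR [-0.0183 -0.0203  0.048 ]
```

View pics/w10.png

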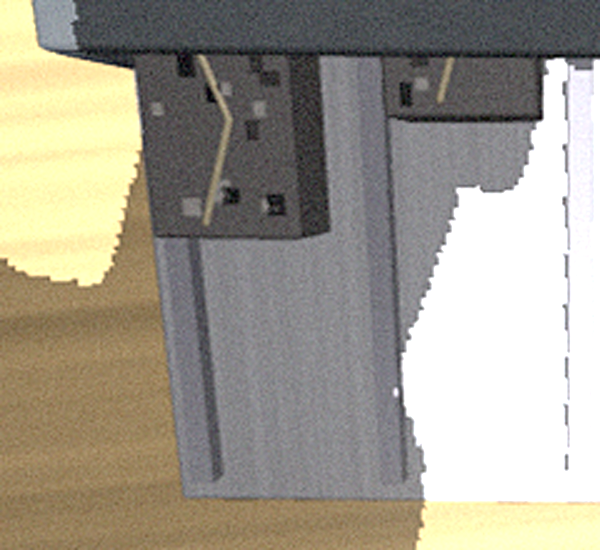

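Strip B is still flat in its lane with the seam up, just knocked back about 36 mm. I'll push it in again.

Run:
```python
from h import *
U=Ro.from_euler("z",-6,degrees=True);O=np.array([.5856,.0181,0])
goal(O+U.apply([-.085,.070,.10]),yaw=-6)
```

```text
delta [  1.64 -11.4   13.32] rot [-0.   0.1  0.3] rows>=4.2
```

```bash
python3 -m pendant '[{"delta_pos":[0.5,-3,3],"rotation":[0,0,0],"hand":1},{"delta_pos":[1,-6,6],"rotation":[0,0,0],"hand":1},{"delta_pos":[1.4,-9,9],"rotation":[0,0,0],"hand":1},{"delta_pos":[1.6,-11.4,11],"rotation":[0,0,0],"hand":1},{"delta_pos":[1.6,-11.4,13],"rotation":[0,0,0],"hand":1},{"delta_pos":[1.6,-11.4,13.2],"rotation":[0,0,0],"hand":1},{"delta_pos":[1.6,-11.4,13.2],"rotation":[0,0,0],"hand":1},{"delta_pos":[1.6,-11.4,13.2],"rotation":[0,0,0],"hand":1}]'
python3 - <<'E'
from h import *
U=Ro.from_euler("z",-6,degrees=True);O=np.array([.5856,.0181,0])
s=ctrl.observe();print(U.inv().apply(s['ee_pos']-O),s["grip_width"]);goal(O+U.apply([-.085,.070,.037]),yaw=-6)
E
```

```text
t: 36.0
ee_pos: [0.5086, 0.0955, 0.1028]
tcp_rot: [0.999, -0.05, 0.001, 0.0]
contact_force: [0.2, -0.2, 0.2]
grip_width: -0.002
gripper_force: 0.0
[-0.08468314  0.06897291  0.10275816] -0.0017486784040428376
delta [-0.04 -0.1   6.58] rot [ 0.  -0.1  0.2] rows>=1.6
```

```bash
python3 -m pendant '[{"delta_pos":[0,0,2],"rotation":[0,0,0],"hand":1},{"delta_pos":[0,0,4],"rotation":[0,0,0],"hand":1},{"delta_pos":[0,0,5.5],"rotation":[0,0,0],"hand":1},{"delta_pos":[0,0,6.5],"rotation":[0,0,0],"hand":1},{"delta_pos":[0,0,6.5],"rotation":[0,0,0],"hand":1},{"delta_pos":[0.5,0,6.5],"rotation":[0,0,0],"hand":1},{"delta_pos":[1,0,6.5],"rotation":[0,0,0],"hand":1},{"delta_pos":[1.5,0,6.5],"rotation":[0,0,0],"hand":1}]' >/dev/null; python3 chk.py 9 &&
python3 -m pendant '[{"delta_pos":[0.5,0,0],"rotation":[0,0,0],"hand":1},{"delta_pos":[1,0,0],"rotation":[0,0,0],"hand":1},{"delta_pos":[1.5,0,0],"rotation":[0,0,0],"hand":1},{"delta_pos":[2,0,0],"rotation":[0,0,0],"hand":1},{"delta_pos":[2.5,0,0],"rotation":[0,0,0],"hand":1},{"delta_pos":[3,0,0],"rotation":[0,0,0],"hand":1},{"delta_pos":[3.4,0,0],"rotation":[0,0,0],"hand":1},{"delta_pos":[3.6,0,0],"rotation":[0,0,0],"hand":1}]' >/dev/null; python3 chk.py 9 &&
python3 -m pendant '[{"delta_pos":[0.05,0,0],"rotation":[0,0,0],"hand":1},{"delta_pos":[0.1,0,0],"rotation":[0,0,0],"hand":1},{"delta_pos":[0.15,0,0],"rotation":[0,0,0],"hand":1},{"delta_pos":[0.2,0,0],"rotation":[0,0,0],"hand":1},{"delta_pos":[0.25,0,0],"rotation":[0,0,0],"hand":1},{"delta_pos":[0.3,0,0],"rotation":[0,0,0],"hand":1},{"delta_pos":[0.3,0,0],"rotation":[0,0,0],"hand":1},{"delta_pos":[0.3,0,0],"rotation":[0,0,0],"hand":1}]' >/dev/null && python3 chk.py 9 &&
python3 -m pendant '[{"delta_pos":[0.05,0,0],"rotation":[0,0,0],"hand":1},{"delta_pos":[0.1,0,0],"rotation":[0,0,0],"hand":1},{"delta_pos":[0.15,0,0],"rotation":[0,0,0],"hand":1},{"delta_pos":[0.2,0,0],"rotation":[0,0,0],"hand":1},{"delta_pos":[0.25,0,0],"rotation":[0,0,0],"hand":1},{"delta_pos":[0.3,0,0],"rotation":[0,0,0],"hand":1},{"delta_pos":[0.3,0,0],"rotation":[0,0,0],"hand":1},{"delta_pos":[0.3,0,0],"rotation":[0,0,0],"hand":1}]' >/dev/null && python3 chk.py 9 &&
python3 -m pendant '[{"delta_pos":[0.05,0,0],"rotation":[0,0,0],"hand":1},{"delta_pos":[0.1,0,0],"rotation":[0,0,0],"hand":1},{"delta_pos":[0.15,0,0],"rotation":[0,0,0],"hand":1},{"delta_pos":[0.2,0,0],"rotation":[0,0,0],"hand":1},{"delta_pos":[0.25,0,0],"rotation":[0,0,0],"hand":1},{"delta_pos":[0.3,0,0],"rotation":[0,0,0],"hand":1},{"delta_pos":[0.3,0,0],"rotation":[0,0,0],"hand":1},{"delta_pos":[0.3,0,0],"rotation":[0,0,0],"hand":1}]' >/dev/null && python3 chk.py 9
```

```text
[0.5243 0.0942 0.0382] F 1.1
[0.5585 0.0907 0.037 ] F 6.4
[0.561  0.0904 0.037 ] F 6.4
[0.5639 0.0901 0.037 ] F 6.2
[0.5649 0.09   0.037 ] F 15.7
```

```bash
python3 -m pendant '[{"delta_pos":[-0.5,0,0],"rotation":[0,0,0],"hand":1},{"delta_pos":[-1.5,0,-1],"rotation":[0,0,0],"hand":1},{"delta_pos":[-2,0,-4],"rotation":[0,0,0],"hand":1},{"delta_pos":[-2.5,1,-8],"rotation":[0,0,0],"hand":0},{"delta_pos":[-3.5,3,-12],"rotation":[0,0,0],"hand":-1},{"delta_pos":[-4.5,6,-15],"rotation":[0,0,0],"hand":-1},{"delta_pos":[-6,9,-18],"rotation":[0,0,0],"hand":-1},{"delta_pos":[-8,12,-20],"rotation":[0,0,0],"hand":-1}]'
python3 - <<'E'
from h import *
U=Ro.from_euler("z",-6,degrees=True);O=np.array([.5856,.0181,0])
d=snap("wrist");print([(round(b["centre"][1]*640),round(b["centre"][0]*480),round(b["confidence"],2)) for b in spotter.boxes_of(d,"strip0")])
# tail edges by projection of the expected tails
c=d["image"].copy()
for x,y in ((-.017,.068),(-.016,0)):
    for s in(-1,1): print(np.round(proj(d,O+U.apply([x,y+s*.023,.048]))))
cv2.imwrite("pics/w11.png",cv2.convertScaleAbs(cv2.resize(c[50:280,60:340],None,fx=2.5,fy=2.5),alpha=2))
goal([.33,-.26,.33],yaw=0)
E
```

```text
t: 40.0
ee_pos: [0.4811, -0.0168, 0.235]
tcp_rot: [0.999, -0.05, 0.002, 0.0]
contact_force: [0.3, -0.4, -0.2]
grip_width: 0.708
gripper_force: 0.0
[(266, 98, 0.94), (173, 95, 0.65), (127, 466, 0.58)]
[204. 110.]
[144. 109.]
[294. 109.]
[234. 108.]
delta [-12.39  25.57  -9.41] rot [ 0.1 -0.4 -5.9] rows>=7.2
```

View pics/w11.png

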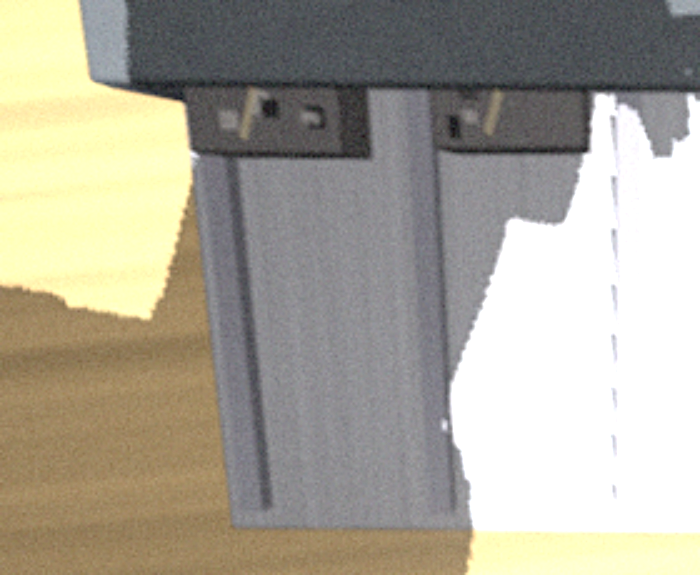

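Both tails are now equally far out, at rows 110 and 109 as expected from the stops. The picture budget is spent, so from here I'll measure numerically only. Next is the scanner.

```bash
python3 -m pendant '[{"delta_pos":[-0.5,3.5,-0.5],"rotation":[0,0,0],"hand":-1},{"delta_pos":[-1,7,-1],"rotation":[0,0,0],"hand":-1},{"delta_pos":[-1.5,11,-1.5],"rotation":[0,0,0],"hand":-1},{"delta_pos":[-2,15,-2],"rotation":[0,0,0],"hand":-1},{"delta_pos":[-2.5,19,-2.5],"rotation":[0,0,0],"hand":-1},{"delta_pos":[-3,22.5,-2.5],"rotation":[0,0,0],"hand":-1},{"delta_pos":[-3.5,25,-2.5],"rotation":[0,0,0],"hand":-1},{"delta_pos":[-3.5,27,-2.5],"rotation":[0,0,0],"hand":-1}]'
python3 - <<'E'
from h import *
import pickle
d=snap("wrist");pickle.dump(d,open("s1.pkl","wb"));g=cv2.cvtColor(d["image"],cv2.COLOR_BGR2GRAY)
for q in("scanner","window","mat","label","lever_tip"): print(q,[(round(b["centre"][1]*640),round(b["centre"][0]*480),round(b["confidence"],2)) for b in spotter.boxes_of(d,q)][:3])
print(proj(d,[.417,-.299,.044]))
hsv=cv2.cvtColor(d["image"],cv2.COLOR_BGR2HSV)
ye=cv2.inRange(hsv,(22,150,120),(35,255,255));n,l,st,ce=cv2.connectedComponentsWithStats(ye);print([(st[i].tolist(),ce[i].round(1).tolist()) for i in range(1,n) if st[i][4]>15][:8])
u,v=np.round(proj(d,[.417,-.299,.044])).astype(int)
print("rows/cols gray, 8px grid, from",u-120,v-130)
for y in range(v-130,v+120,8): print(y,*(f"{int(g[y:y+4,x:x+4].mean()):3d}" for x in range(u-120,u+120,8) if 0<=x<636) if 0<=y<476 else "")
E
```

```text
t: 40.77
ee_pos: [0.4183, -0.2831, 0.257]
tcp_rot: [0.999, -0.051, -0.0, -0.0]
contact_force: [1.0, -0.1, 0.6]
grip_width: 1.0
gripper_force: 0.0
scanner [(347, 229, 0.64)]
window [(347, 229, 0.97), (428, 4, 0.43)]
mat [(322, 227, 0.94)]
label [(427, 2, 0.77)]
lever_tip []
(np.float64(341.9091251015266), np.float64(210.26994375154845))
[]
rows/cols gray, 8px grid, from 222 80
80  82  82  83 158 158 158 160 159 158 159 157 155 156  80  80 154 154 155 155 154 154 152 149 147 145 143 144 145 145 146
88  82  79 156 156 155 154 155 155 156 156 155 155 154 104 127 149 148 148 149 148 149 149 150 151 150 151 151 151 150 149
96  79 152 155 153 151 150 148 149 148 149 150 149 149 150 149 150 151 151 151 150 149 149 148 147 148 147 149 149 150 149
104 132 147 148 148 148 149 149 150 151 152 152 151 151 150 150 149 151 151 150 151 151 150 149 150 151 150 152 153 154 155
112 152 153 153 153 153 153 153 154 155 155 154 154 154 153 152 151 151 152 153 154 155 157 157 158 159 159 159 158 156 154
120 157 156 157 156 155 155 155 154 154 155 155 156 158 160 161 162 162 163 162 162  95  46 153 153 152 
[... 2543 characters left out ...]
  42  40  39 102  64  57  57 116  56  37  36  35  37  36  38  38 147 145 146 149
296 150 150 149 150 151 151 151 152 153  42  43  39  38 102 107 113 117 118  46  36  36  35  37  38  39  41 156 155 145  87
304 156 157 157 157 158 156 155 154 154  56  44  42  40  39  37  38  38  37  38  38  39  39  38  39  38  39 131 138  62  52
312 157 156 158 157 157 157 156 156 155 123  43  42  41  41  41  38  37  38  39  38  37  39  39  39  79 130 142  78  31  38
320 154 155 155 156 156 155 154 154 154 155  45  43  43  42  41  42  42  40  38  55 106 150 153 154 154 153  83  46  30  29
328 155 155 155 155 154 153 152 150 150 149  44  46  45  43  40  76 129 152 151 150 150 150 151 153 154 156 106  64  30  28
```

Run:
```python
from h import *
import pickle
d=pickle.load(open("s1.pkl","rb"));g=cv2.GaussianBlur(cv2.cvtColor(d["image"],cv2.COLOR_BGR2GRAY),(3,3),0)
m=np.zeros_like(g);m[155:306,308:385]=(g[155:306,308:385]>58)*255
m[304:,:]=0
n,l,st,ce=cv2.connectedComponentsWithStats(m);print(st[1:].tolist())
pts=cv2.findNonZero(m);r=cv2.minAreaRect(pts);bx=cv2.boxPoints(r);print(r,bx.round(1).tolist())
W=np.array([onz(d,*p,.044) for p in bx]);print(W.round(4).tolist(),[round(np.linalg.norm(W[i]-W[(i+1)%4]),4) for i in range(4)])
# profile down centre line
for x in (335,350,362): print(x,g[150:206:2,x].tolist(), g[290:312:2,x].tolist())
print("row250",g[250,310:390:2].tolist());print("row210",g[210,310:390:2].tolist());print("row186",g[186,310:390:2].tolist())
```

```text
[[328, 165, 48, 13, 535], [323, 198, 51, 105, 4193], [353, 267, 1, 1, 1], [348, 278, 1, 1, 1], [353, 278, 1, 1, 1], [341, 281, 1, 1, 1], [349, 281, 1, 1, 1], [348, 283, 1, 2, 2], [338, 286, 3, 3, 7], [342, 289, 1, 2, 2]]
((348.7928161621094, 233.46087646484375), (47.13188171386719, 136.80323791503906), 2.563770055770874) [[322.20001220703125, 300.70001220703125], [328.29998779296875, 164.10000610351562], [375.3999938964844, 166.1999969482422], [369.29998779296875, 302.79998779296875]]
[[0.3328, -0.273, 0.044], [0.458, -0.291, 0.044], [0.4521, -0.3307, 0.044], [0.3262, -0.3168, 0.044]] [np.float64(0.1264), np.float64(0.0401), np.float64(0.1267), np.float64(0.0443)]
335 [28, 26, 27, 27, 28, 23, 34, 53, 71, 84, 95, 101, 102, 69, 36, 41, 40, 40, 42, 42, 44, 45, 44, 44, 78, 103, 102, 100] [64, 63, 83, 110, 108, 89, 44, 35, 38, 39, 40]
350 [31, 28, 25, 28, 26, 24, 33, 50, 67, 81, 94, 102, 102, 84, 40, 42, 46, 45, 46, 47, 48, 49, 49, 48, 69, 104, 104, 105] [58, 58, 68, 115, 116, 100, 58, 38, 38, 38, 39]
362 [29, 32, 25, 29, 29, 28, 28, 39, 63, 77, 92, 103, 105, 99, 45, 39, 43, 45, 47, 48, 50, 51, 52, 52, 60, 103, 107, 107] [114, 115, 116, 114, 114, 103, 61, 35, 39, 38, 38]
row250 [34, 36, 36, 35, 27, 27, 30, 52, 73, 92, 102, 106, 105, 106, 106, 107, 108, 109, 108, 110, 110, 110, 112, 112, 111, 111, 112, 112, 107, 93, 62, 34, 33, 35, 37, 35, 35, 36, 37, 37]
row210 [33, 33, 33, 33, 34, 25, 27, 33, 57, 75, 91, 103, 103, 101, 104, 104, 104, 104, 105, 106, 106, 106, 106, 107, 107, 107, 107, 107, 107, 106, 98, 78, 43, 35, 36, 37, 38, 38, 36, 36]
row186 [33, 32, 31, 34, 27, 21, 25, 25, 20, 27, 35, 40, 41, 42, 42, 44, 43, 43, 45, 45, 46, 46, 46, 46, 45, 47, 47, 48, 46, 47, 44, 39, 31, 32, 37, 39, 38, 37, 37, 38]
```

```bash
python3 -m pendant '[{"delta_pos":[0,1.5,-1],"rotation":[0,6.5,0],"hand":-1},{"delta_pos":[0,3,-2],"rotation":[0,13,0],"hand":-1},{"delta_pos":[-0.5,4.5,-3],"rotation":[0,19.5,0],"hand":-1},{"delta_pos":[-1,6,-4],"rotation":[0,26,0],"hand":-1},{"delta_pos":[-1,7.5,-4.3],"rotation":[0,32.5,0],"hand":-1},{"delta_pos":[-1,7.8,-4.3],"rotation":[0,39,0],"hand":-1},{"delta_pos":[-1,7.8,-4.3],"rotation":[0,45,0],"hand":-1},{"delta_pos":[-1,7.8,-4.3],"rotation":[0,45,0],"hand":-1}]'
python3 - <<'E'
from h import *
import pickle
d=snap("wrist");pickle.dump(d,open("l1.pkl","wb"));g=cv2.cvtColor(d["image"],cv2.COLOR_BGR2GRAY)
for q in("scanner","label","lever_tip","lever","mat","strip0"): print(q,[(round(b["centre"][1]*640),round(b["centre"][0]*480),round(b["confidence"],2)) for b in spotter.boxes_of(d,q)][:3])
lu,lv=np.round(proj(d,[.583,-.399,.07])).astype(int);print(lu,lv)
for y in range(max(0,lv-70),min(476,lv+70),7): print(y,*(f"{int(g[y:y+3,x:x+3].mean()):3d}" for x in range(max(0,lu-100),min(630,lu+100),7)))
E
```

```text
t: 41.73
ee_pos: [0.4002, -0.3563, 0.299]
tcp_rot: [0.922, -0.048, 0.383, 0.018]
contact_force: [0.1, -0.1, 0.3]
grip_width: 0.997
gripper_force: 0.0
scanner [(270, 391, 0.67)]
label [(342, 224, 0.87)]
lever_tip [(234, 191, 0.93)]
lever [(235, 190, 0.65)]
mat [(248, 388, 0.85)]
strip0 [(3, 270, 0.68)]
346 223
153 158 157 158 159 160  88  95  93  94  94  93  92  92  92  93  90  92  92  94  92 118 151 151 150 151 151 154 153 154
160 158 158 159 157 156 124  95  94  95  94  93  92  93  91  91  90  85  78  82  89  93 157 155 156 154 151 148 147 144
167 155 155 157 157 158  93  95  94  96  89  80  77  84  93  89  87  86  86  87  87  90 150 152 153 154 154 154 153 151
174 160 161 159 155 154  79  88  90  79  85  85  86  85  87  86  84  85  85  88  87  89 155 154 156 158 159 158 158 158
181 116  97  82  98 100  78  74  88  85  84  85  86  85  86  86  87  87  86  87  88  88 159 158 156 156 158 160 160 162
188  90  94  89  99 100  84  52  87  87  85  86  85  86  86  85  88  87  87  87  89  88 159 155 154 152 152 151 108  70
195  55  56  94  97  98  99  41  84  85  85  85  85  86  87  85  85  
[... 910 characters left out ...]
  94  95  91  76  85  86  83  84  84  86  86  87  88  88  88  90  88 115 153 150 147 147 146 146 148
258  92  78  62  57  57  58  57  60  85  86  86  86  86  86  88  89  88  88  87  89  90 107 148 148 149 148 149 148 150
265  57  57  57  58  54  56  55  65  83  85  86  86  86  87  85  88  89  90  89  88  87 119 152 152 152 151 150 149 149
272  56  53  66 110 151 156 153 153  73  85  87  87  85  84  84  95 118 145 150 148 146 144 142 150 146 145 143 141 141
279 152 151 150 151 150 148 146 148  71  87 110 140 147 144 144 144 144 144 145 145 148 147 150 151 149 149 149 148 149
286 110 145 146 145 146 146 146 147 147 148 148 140 149 149 148 148 149 150 150 151 151 152 151 151 150 151 150 150 149
```

```bash
cat > lab.py <<'E'
from h import *
def label(d,near,half=60):
    g=cv2.GaussianBlur(cv2.cvtColor(d["image"],cv2.COLOR_BGR2GRAY),(3,3),0);u,v=map(int,near);R=cv2.resize
    m=np.zeros_like(g);w=int(half*.62);a=g[v-w:v+w,u-half:u+half].astype(int);med=np.median(a[np.abs(a-87)<12])
    m[v-w:v+w,u-half:u+half]=(np.abs(a-med)>20)*255
    m=cv2.morphologyEx(m,cv2.MORPH_CLOSE,np.ones((9,9),np.uint8))
    cs,_=cv2.findContours(m,cv2.RETR_EXTERNAL,cv2.CHAIN_APPROX_NONE)
    c=min((c for c in cs if cv2.contourArea(c)>600),key=lambda c:abs(cv2.pointPolygonTest(c,(float(u),float(v)),True)-20))
    h=cv2.convexHull(c);e=2.
    while True:
        q=cv2.approxPolyDP(h,e,True)
        if len(q)<=4: break
        e+=.5
    q=q[:,0].astype(float);print("area",cv2.contourArea(c),q.tolist(),cv2.boundingRect(c));return q
def pose(d,q):
    # order: TL,TR,BR,BL as seen facing the label
    c=q.mean(0);q=np.array(sorted(q,key=lambda p:np.arctan2(*(p-c)[::-1])))
    ob=np.array([[0,.038,.025],[0,-.038,.025],[0,-.038,-.025],[0,.038,-.025]])[:, [1,2,0]]  # (y,up,0)
    K=np.array(d["intrinsics"]);k=np.array([d["k1"],0,0,0.])
    out=[]
    ok,rv,tv,err=cv2.solvePnPGeneric(ob,q.reshape(-1,1,2),K,k,flags=cv2.SOLVEPNP_IPPE)
    for r,t,e in zip(rv,tv,err):
        Rc=cv2.Rodrigues(r)[0];R=np.array(d["R"]).T
        Y,Up=R@Rc[:,0],R@Rc[:,1];n=np.cross(Y,Up);n=-n if n[2]<0 else n
        X=R@(t[:,0]-d["t"]);az=np.degrees(np.arctan2(-n[1],-n[0]))
        print("centre",X.round(4),"n elev %.1f beam az %.1f (y axis az-90: %.1f) err"%(np.degrees(np.arcsin(n[2])),az,np.degrees(np.arctan2(-Y[0],Y[1]))),e)
E
python3 - <<'E'
from lab import *
import pickle
d=pickle.load(open("l1.pkl","rb"));q=label(d,(342,224));pose(d,q)
print([onz(d,*p,.07).round(4).tolist() for p in q])
t=snap("top");qt=label(t,(501,182),30) if 0 else None
L=[(b["centre"][1]*640,b["centre"][0]*480) for b in spotter.boxes_of(t,"lever_tip")][:1];e=snap("scene")
l2=[(b["centre"][1]*640,b["centre"][0]*480) for b in spotter.boxes_of(e,"lever_tip")][:1];print(L,l2)
# black ball in wrist image and top
def ball(d,u,v,r):
    g=cv2.cvtColor(d["image"],cv2.COLOR_BGR2GRAY)[v-r:v+r,u-r:u+r];m=(g<48).astype(np.uint8);n,l,st,ce=cv2.connectedComponentsWithStats(m);print([(st[i].tolist(),(ce[i]+[u-r,v-r]).round(1).tolist()) for i in range(1,n) if st[i][4]>12])
ball(d,235,191,45);ball(t,465,172,16);ball(e,232,300,16)
E
```

```text
area 2834.0 [[378.0, 199.0], [379.0, 240.0], [314.0, 250.0], [309.0, 209.0]] (309, 198, 72, 53)
centre [ 0.5844 -0.3982  0.0642] n elev 34.7 beam az 5.3 (y axis az-90: 4.6) err [0.10314591]
centre [ 0.5847 -0.397   0.0656] n elev 73.5 beam az -69.0 (y axis az-90: -5.0) err [1.25391788]
[[0.6114, -0.4387, 0.07], [0.5585, -0.4309, 0.07], [0.5536, -0.3606, 0.07], [0.6059, -0.3597, 0.07]]
[(464.32000000000005, 171.408)] [(231.296, 297.98400000000004)]
[([28, 29, 32, 41, 851], [233.6, 193.6])]
[([25, 0, 7, 18, 107], [477.5, 163.9]), ([3, 8, 19, 13, 139], [461.5, 169.4]), ([0, 17, 2, 10, 13], [449.2, 178.3])]
[]
```

Run:
```python
from h import *
goal([.40,-.27,.26],R=down(-5.8)*Ro.from_euler("y",45,degrees=True))
```

```text
delta [-3.57 -8.69  2.17] rot [-0.1  0.   0.1] rows>=2.3
```

```bash
python3 -m pendant '[{"delta_pos":[-1.8,-4,1],"rotation":[0,0,0],"hand":-1},{"delta_pos":[-3.6,-8,2],"rotation":[0,0,0],"hand":-1},{"delta_pos":[-3.6,-8.7,2.2],"rotation":[0,0,0],"hand":-1},{"delta_pos":[-3.6,-8.7,2.2],"rotation":[0,0,0],"hand":-1},{"delta_pos":[-3.6,-8.7,2.2],"rotation":[0,0,0],"hand":-1},{"delta_pos":[-3.6,-8.7,2.2],"rotation":[0,0,0],"hand":-1},{"delta_pos":[-3.6,-8.7,2.2],"rotation":[0,0,0],"hand":-1},{"delta_pos":[-3.6,-8.7,2.2],"rotation":[0,0,0],"hand":-1}]'
python3 - <<'E'
from lab import *
import pickle
d1=pickle.load(open("l1.pkl","rb"));d=snap("wrist");pickle.dump(d,open("l2.pkl","wb"))
b=spotter.boxes_of(d,"label")[0]["centre"];l=spotter.boxes_of(d,"lever_tip");print(b,l[:2])
q=label(d,(b[1]*640,b[0]*480),70);pose(d,q);q1=label(d1,(342,224))
so=lambda q:np.array(sorted(q,key=lambda p:np.arctan2(*(p-q.mean(0))[::-1])))
P=[]
for a,c in zip(so(q1),so(q)):
    X,e=tri([(d1,*a),(d,*c)]);P.append(X);print(X.round(4),e)
P=np.array(P);n=np.cross(P[1]-P[3],P[0]-P[2]);n/=np.linalg.norm(n);print("mean",P.mean(0),"n",n,"size",np.linalg.norm(P[0]-P[1]),np.linalg.norm(P[1]-P[2]))
lp=(l[0]["centre"][1]*640,l[0]["centre"][0]*480);u,v=map(int,lp)
g=cv2.cvtColor(d["image"],cv2.COLOR_BGR2GRAY)[v-45:v+45,u-45:u+45];m=(g<48).astype(np.uint8);k,_,st,ce=cv2.connectedComponentsWithStats(m);print([(st[i].tolist(),u-45+st[i][0]+st[i][2]/2,v-45+st[i][1]) for i in range(1,k) if st[i][4]>60])
print("lever",tri([(d1,234,191),(d,*lp)]))
E
```

```text
t: 42.95
ee_pos: [0.3999, -0.2711, 0.2598]
tcp_rot: [0.923, -0.047, 0.382, 0.02]
contact_force: [0.1, 0.2, -1.0]
grip_width: 1.0
gripper_force: 0.0
[0.4071, 0.6661] [{'centre': [0.3198, 0.5017], 'confidence': 0.83}]
area 3268.0 [[466.0, 168.0], [463.0, 214.0], [394.0, 225.0], [393.0, 179.0]] (393, 168, 74, 58)
centre [ 0.5825 -0.3982  0.0681] n elev 35.0 beam az 5.6 (y axis az-90: 5.2) err [0.04924212]
centre [ 0.5828 -0.3956  0.0691] n elev 51.3 beam az -81.1 (y axis az-90: -21.4) err [1.37312495]
area 2834.0 [[378.0, 199.0], [379.0, 240.0], [314.0, 250.0], [309.0, 209.0]] (309, 198, 72, 53)
[ 0.5933 -0.3593  0.0889] [array([-0., -0.]), array([0., 0.])]
[ 0.5981 -0.4339  0.0901] [array([-0.1, -0.4]), array([0.1, 0.4])]
[ 0.5684 -0.4347  0.0521] [array([-0. , -0.1]), array([0. , 0.1])]
[ 0.5644 -0.3612  0.0491] [array([0.1, 0.2]), array([-0.1, -0.2])]
mean [ 0.58106182 -0.39727818  0.07002493] n [-0.79848015 -0.03000315  0.60127303] size 0.07481148276031215 0.048300989928945846
[([76, 0, 14, 90, 739], np.float64(359.0), np.int32(108)), ([32, 29, 29, 36, 678], np.float64(322.5), np.int32(137)), ([25, 60, 24, 19, 216], np.float64(313.0), np.int32(168))]
lever (array([ 0.59260925, -0.28854196,  0.1331819 ]), [array([-0.4, -1. ]), array([0.4, 1.1])])
```

```bash
cat > sc.py <<'E'
from h import *
def scanner(d,ztop,near):
    "fit the scanner's grey-body edges around pixel near; prints centre+yaw on plane ztop"
    g=cv2.GaussianBlur(cv2.cvtColor(d["image"],cv2.COLOR_BGR2GRAY),(3,3),0);u,v=map(int,near)
    m=np.zeros_like(g);s=slice(v-130,v+130);c=slice(u-70,u+70)
    m[s,c]=((g[s,c]>58)&(g[s,c]<135))*255
    m=cv2.morphologyEx(m,cv2.MORPH_OPEN,np.ones((4,4),np.uint8));n,l,st,ce=cv2.connectedComponentsWithStats(m)
    b=max(range(1,n),key=lambda i:st[i][4]);x,y,w,h,a=st[b];print("body",st[b].tolist())
    le=[];ri=[]
    for r in range(y+10,y+h-12,3):
        k=np.where(l[r]==b)[0];le.append(onz(d,k[0]-.5,r,ztop));ri.append(onz(d,k[-1]+.5,r,ztop))
    le,ri=np.array(le),np.array(ri);f=[np.polyfit(e[:,0],e[:,1],1) for e in(le,ri)]
    yaw=[np.degrees(np.arctan(k[0])) for k in f];print("yaws",np.round(yaw,2),"width",(np.polyval(f[0],.38)-np.polyval(f[1],.38))*np.cos(np.radians(np.mean(yaw))))
    print("midline y at x=.39",(np.polyval(f[0],.39)+np.polyval(f[1],.39))/2)
    cx=x+w//2;col=g[:,cx-3:cx+4].mean(1);rear=next(r for r in range(y+h-10,y+h+20) if col[r]<70)
    fr=[i for i in range(1,n) if i!=b and st[i][1]<y and st[i][4]>60 and abs(ce[i][0]-cx)<40];print("front",[st[i].tolist() for i in fr])
    print("rear x",onz(d,cx,rear,ztop)[:2].round(4),"front x",[onz(d,ce[i][0],st[i][1],ztop)[:2].round(4).tolist() for i in fr])
if __name__=="__main__":
    import pickle
    d=pickle.load(open("s1.pkl","rb"))
    for z in(.044,.048): scanner(d,z,(347,232))
    goal([.392,-.3035,.17],yaw=-7)
E
python3 sc.py
```

```text
body [324, 199, 51, 105, 4004]
yaws [-8.09 -7.73] width 0.04113833391013726
midline y at x=.39 -0.3030724447790685
front [[330, 166, 47, 13, 530]]
rear x [ 0.3371 -0.2986] front x [[0.4542, -0.3118]]
body [324, 199, 51, 105, 4004]
yaws [-8.09 -7.73] width 0.040664156689663236
midline y at x=.39 -0.3027545794970601
front [[330, 166, 47, 13, 530]]
rear x [ 0.3389 -0.2985] front x [[0.4546, -0.3115]]
delta [-6.65  3.36  6.02] rot [ -0.5 -45.    1.2] rows>=6.3
```

```bash
python3 -m pendant '[{"delta_pos":[-1,0.5,1],"rotation":[0,-6.5,0],"hand":-1},{"delta_pos":[-2,1,2],"rotation":[0,-13,0],"hand":-1},{"delta_pos":[-3,1.5,3],"rotation":[0,-19.5,0],"hand":-1},{"delta_pos":[-4,2,4],"rotation":[0,-26,0],"hand":-1},{"delta_pos":[-5,2.5,5],"rotation":[0,-32.5,0],"hand":-1},{"delta_pos":[-6,3,5.5],"rotation":[0,-39,0],"hand":-1},{"delta_pos":[-6.6,3.3,6],"rotation":[0,-45,0],"hand":-1},{"delta_pos":[-6.6,3.3,6],"rotation":[0,-45,0],"hand":-1}]'
python3 - <<'E'
from sc import *
import pickle
d=snap("wrist");pickle.dump(d,open("s2.pkl","wb"))
print([(round(b["centre"][1]*640),round(b["centre"][0]*480),round(b["confidence"],2)) for b in spotter.boxes_of(d,"scanner")])
p=proj(d,[.385,-.303,.046]);print(p);scanner(d,.046,p)
# yellow dot in both views -> height of the top face
d1=pickle.load(open("s1.pkl","rb"))
def dot(d,p):
    h=d["image"].astype(int);u,v=map(int,p);r=h[v-60:v+60,u-50:u+50];m=((r[:,:,2]-r[:,:,0])>60)&(r[:,:,2]>120);y,x=np.nonzero(m);return u-50+x.mean(),v-60+y.mean(),len(x)
a=dot(d1,(347,232));b=dot(d,p);print(a,b,tri([(d1,*a[:2]),(d,*b[:2])]))
goal([.3925,-.3032,.028],yaw=-7.9)
E
```

```text
t: 43.77
ee_pos: [0.3936, -0.303, 0.1689]
tcp_rot: [0.999, -0.05, -0.002, -0.001]
contact_force: [-0.8, 0.1, -1.1]
grip_width: 1.001
gripper_force: 0.0
[(320, 226, 0.77)]
(np.float64(325.32236585268777), np.float64(249.71062459671896))
body [291, 178, 68, 148, 7872]
yaws [-8.15 -7.48] width 0.04159885910297046
midline y at x=.39 -0.30211037323491474
front [[294, 140, 64, 19, 1018]]
rear x [ 0.3304 -0.2975] front x [[0.4553, -0.3103]]
(np.float64(348.06111111111113), np.float64(232.40555555555557), 180) (np.float64(322.1271676300578), np.float64(232.48265895953756), 346) (array([ 0.39920576, -0.30230114,  0.05428203]), [array([-0., -0.]), array([0., 0.])])
delta [-0.05  0.12 14.2 ] rot [-0.1 -0.1  2.2] rows>=3.4
```

```bash
python3 -m pendant '[{"delta_pos":[0,0,3],"rotation":[0,0,2],"hand":-1},{"delta_pos":[0,0,6],"rotation":[0,0,2],"hand":-1},{"delta_pos":[0,0,9],"rotation":[0,0,2],"hand":-1},{"delta_pos":[0,0,11],"rotation":[0,0,2],"hand":-1},{"delta_pos":[0,0,13],"rotation":[0,0,2],"hand":-1},{"delta_pos":[0,0,13.8],"rotation":[0,0,2],"hand":-1},{"delta_pos":[0,0,14.1],"rotation":[0,0,2],"hand":-1},{"delta_pos":[0,0,14.1],"rotation":[0,0,2],"hand":-1}]' 60
python3 -m pendant '[{"delta_pos":[0,0,0],"rotation":[0,0,0],"hand":0},{"delta_pos":[0,0,0],"rotation":[0,0,0],"hand":1},{"delta_pos":[0,0,0],"rotation":[0,0,0],"hand":1},{"delta_pos":[0,0,0],"rotation":[0,0,0],"hand":1},{"delta_pos":[0,0,0],"rotation":[0,0,0],"hand":1},{"delta_pos":[0,0,0],"rotation":[0,0,0],"hand":1},{"delta_pos":[0,0,0],"rotation":[0,0,0],"hand":1},{"delta_pos":[0,0,0],"rotation":[0,0,0],"hand":1}]' 70
python3 -c "
from h import *
s=ctrl.observe();print(s['ee_pos'],Ro.from_quat(s['tcp_rot']).as_matrix().round(3).tolist())"
```

```text
t: 44.53
ee_pos: [0.3922, -0.3026, 0.0299]
tcp_rot: [0.998, -0.068, 0.001, 0.0]
contact_force: [-0.4, 0.6, 0.1]
grip_width: 1.002
gripper_force: 0.0
t: 45.2
ee_pos: [0.3927, -0.3028, 0.0304]
tcp_rot: [0.998, -0.067, 0.001, 0.001]
contact_force: [-1.0, 0.0, 9.0]
grip_width: 0.502
gripper_force: 72.1
[ 0.39269409 -0.30281905  0.03044329] [[0.991, -0.135, 0.001], [-0.135, -0.991, -0.002], [0.001, 0.001, -1.0]]
```

```bash
python3 -m pendant '[{"delta_pos":[0,0,-1.5],"rotation":[0,0,0],"hand":1},{"delta_pos":[0,0,-3],"rotation":[0,0,0],"hand":1},{"delta_pos":[0,0,-5],"rotation":[0,0,0],"hand":1},{"delta_pos":[0,0,-7.5],"rotation":[0,0,0],"hand":1},{"delta_pos":[0,0,-10],"rotation":[0,0,0],"hand":1},{"delta_pos":[0,0,-12.5],"rotation":[0,0,0],"hand":1},{"delta_pos":[0,0,-14.5],"rotation":[0,0,0],"hand":1},{"delta_pos":[0,0,-15],"rotation":[0,0,0],"hand":1}]'
cat > scan.py <<'E'
from h import *
L=np.array([.582,-.3975,.0695]);RS=down(5.2)*Ro.from_euler("y",-35,degrees=True);OFF=np.array([.0003,0,.0064])
b=RS.apply([1,0,0]);C=L-.165*b;P=C-RS.apply(OFF)
if __name__=="__main__":
    print(b,C,P);goal(P,R=RS)
    s=ctrl.observe();R=Ro.from_quat(s["tcp_rot"]);w=s["ee_pos"]+R.apply(OFF+[.065,0,0]);f=w+.1*R.apply([1,0,0])
    print("focus err",(f-L).round(4),"angle",np.degrees(np.arccos(R.apply([1,0,0])@b)),s["grip_width"],s["gripper_force"])
E
python3 scan.py
```

```text
t: 45.87
ee_pos: [0.393, -0.303, 0.1825]
tcp_rot: [0.998, -0.067, 0.002, 0.002]
contact_force: [0.4, -0.7, -2.4]
grip_width: 0.5
gripper_force: 71.7
[ 0.81578074  0.07424186 -0.57357644] [ 0.44739618 -0.40974991  0.16414011] [ 0.45080722 -0.40943948  0.16955476]
delta [7.15 9.76 1.36] rot [ -3.7 -35.1 -12.6] rows>=5.2
focus err [-0.0251  0.0722  0.1073] angle 37.24703064874908 0.49998072519529 71.73800110816956
```

```bash
python3 -m pendant '[{"delta_pos":[0.9,1.2,0],"rotation":[-0.5,-4.5,-1.6],"hand":1},{"delta_pos":[1.8,2.4,0],"rotation":[-1,-9,-3.2],"hand":1},{"delta_pos":[2.7,3.7,0.2],"rotation":[-1.4,-13,-4.8],"hand":1},{"delta_pos":[3.6,4.9,0.5],"rotation":[-1.9,-17.5,-6.4],"hand":1},{"delta_pos":[4.5,6.1,0.7],"rotation":[-2.4,-22,-8],"hand":1},{"delta_pos":[5.4,7.3,0.9],"rotation":[-2.8,-26.5,-9.6],"hand":1},{"delta_pos":[6.3,8.5,1.1],"rotation":[-3.3,-31,-11],"hand":1},{"delta_pos":[7.15,9.76,1.36],"rotation":[-3.7,-35.1,-12.6],"hand":1}]'
python3 -m pendant '[{"delta_pos":[0,0,0],"rotation":[0,0,0],"hand":1},{"delta_pos":[0,0,0],"rotation":[0,0,0],"hand":1},{"delta_pos":[0,0,0],"rotation":[0,0,0],"hand":1},{"delta_pos":[0,0,0],"rotation":[0,0,0],"hand":1},{"delta_pos":[0,0,0],"rotation":[0,0,0],"hand":1},{"delta_pos":[0,0,0],"rotation":[0,0,0],"hand":1},{"delta_pos":[0,0,0],"rotation":[0,0,0],"hand":1},{"delta_pos":[0,0,0],"rotation":[0,0,0],"hand":1}]'
python3 scan.py
```

```text
t: 46.53
ee_pos: [0.4506, -0.409, 0.1643]
tcp_rot: [0.951, 0.045, -0.304, 0.011]
contact_force: [0.3, -0.9, -0.7]
grip_width: 0.503
gripper_force: 71.7
t: 47.2
ee_pos: [0.4499, -0.4087, 0.1661]
tcp_rot: [0.952, 0.044, -0.302, 0.011]
contact_force: [0.1, -0.0, -1.6]
grip_width: 0.505
gripper_force: 71.6
[ 0.81578074  0.07424186 -0.57357644] [ 0.44739618 -0.40974991  0.16414011] [ 0.45080722 -0.40943948  0.16955476]
delta [-0.13  0.08 -0.33] rot [-0.2  0.2  0.1] rows>=0.1
focus err [-0.0013  0.0011 -0.0039] angle 0.22925600332428736 0.5047387896683291 71.64340138435364
```

```bash
python3 -m pendant '[{"delta_pos":[-0.1,0.1,-0.3],"rotation":[0,0,0],"hand":1},{"delta_pos":[-0.1,0.1,-0.3],"rotation":[0,0,0],"hand":1},{"delta_pos":[-0.1,0.1,-0.3],"rotation":[0,0,0],"hand":1},{"delta_pos":[-0.1,0.1,-0.3],"rotation":[0,0,0],"hand":1},{"delta_pos":[-0.1,0.1,-0.3],"rotation":[0,0,0],"hand":1},{"delta_pos":[-0.1,0.1,-0.3],"rotation":[0,0,0],"hand":1},{"delta_pos":[-0.1,0.1,-0.3],"rotation":[0,0,0],"hand":1},{"delta_pos":[-0.1,0.1,-0.3],"rotation":[0,0,0],"hand":1}]'
python3 scan.py
cat > held.py <<'E'
from h import *
import pickle
def intool(d,u,v,z):
    T=np.array(d["T_tool_cam"]);e=dict(d);e["R"]=T[:3,:3].T;e["t"]=-T[:3,:3].T@T[:3,3];return onz(e,u,v,z)
d=snap("wrist");pickle.dump(d,open("h1.pkl","wb"));h=d["image"].astype(int)
m=((h[:,:,2]-h[:,:,0])>60)&(h[:,:,2]>110);m[:,:250]=0;m[:,400:]=0
n,l,st,ce=cv2.connectedComponentsWithStats(m.astype(np.uint8))
for i in range(1,n):
    if 40<st[i][4]<3000: print("dot",st[i].tolist(),intool(d,*ce[i],-.0136).round(4))
g=cv2.cvtColor(d["image"],cv2.COLOR_BGR2GRAY)
for x in (305,323,340): print(x,g[100:340:6,x].tolist())
for y in (190,240,280): print(y,g[y,230:420:6].tolist())
E
python3 held.py
```

```text
t: 47.87
ee_pos: [0.451, -0.4097, 0.1688]
tcp_rot: [0.952, 0.044, -0.302, 0.011]
contact_force: [-0.6, -0.9, -1.1]
grip_width: 0.498
gripper_force: 71.6
[ 0.81578074  0.07424186 -0.57357644] [ 0.44739618 -0.40974991  0.16414011] [ 0.45080722 -0.40943948  0.16955476]
delta [-0.06 -0.03 -0.05] rot [-0.2  0.2  0.1] rows>=0.1
focus err [-0.0002  0.0002 -0.0013] angle 0.26599904320355633 0.4981652038427776 71.64363741874695
dot [250, 243, 6, 31, 163] [ 0.0321 -0.0222 -0.0136]
dot [390, 253, 10, 42, 218] [ 0.0254  0.0214 -0.0136]
dot [302, 321, 44, 40, 1364] [ 0.004  -0.0005 -0.0136]
dot [250, 377, 13, 32, 195] [-0.0178 -0.0227 -0.0136]
dot [384, 377, 13, 36, 227] [-0.019   0.0219 -0.0136]
305 [220, 215, 217, 219, 219, 217, 228, 168, 45, 65, 86, 101, 114, 109, 115, 36, 37, 36, 32, 39, 30, 42, 32, 35, 41, 121, 117, 122, 126, 118, 120, 124, 123, 125, 124, 125, 120, 123, 105, 196]
323 [222, 215, 219, 221, 221, 213, 227, 168, 41, 68, 85, 100, 119, 112, 114, 41, 40, 36, 43, 39, 38, 43, 35, 42, 44, 123, 123, 121, 118, 124, 122, 124, 122, 127, 122, 125, 121, 188, 194, 191]
340 [226, 220, 216, 221, 220, 214, 225, 173, 45, 73, 88, 99, 119, 118, 113, 43, 35, 40, 44, 39, 41, 43, 36, 45, 46, 125, 116, 119, 120, 124, 119, 120, 125, 126, 126, 123, 123, 126, 124, 194]
190 [41, 33, 41, 44, 19, 25, 38, 38, 37, 39, 36, 44, 40, 43, 33, 38, 37, 34, 40, 34, 43, 42, 34, 40, 36, 33, 37, 37, 87, 86, 93, 91]
240 [54, 54, 48, 47, 29, 36, 39, 38, 47, 36, 37, 52, 41, 39, 35, 42, 40, 35, 41, 36, 40, 37, 45, 51, 44, 27, 36, 33, 80, 107, 85, 86]
280 [218, 162, 119, 123, 75, 88, 102, 120, 119, 118, 121, 121, 121, 123, 119, 124, 120, 121, 120, 121, 121, 123, 122, 126, 123, 123, 113, 230, 58, 121, 94, 95]
```

```bash
python3 - <<'E'
import pickle
from h import *
def intool(d,u,v,z):
    T=np.array(d["T_tool_cam"]);e=dict(d);e["R"]=T[:3,:3].T;e["t"]=-T[:3,:3].T@T[:3,3];return onz(e,u,v,z)
d=pickle.load(open("h1.pkl","rb"));g=cv2.cvtColor(d["image"],cv2.COLOR_BGR2GRAY)
print(g[138:160,323].tolist());
for v in(143,147,150,154,250): print(v,intool(d,323,v,-.0136).round(4),intool(d,323,v,.026).round(4))
d2=pickle.load(open("s2.pkl","rb"));print("dot before, world z.044",onz(d2,322.1,232.5,.044))
print([np.where(g[r,230:330]>0)[0][0] for r in (1,)], [g[262,236:270:2].tolist(),g[262,376:410:2].tolist()],[g[310,236:270:2].tolist(),g[310,376:410:2].tolist()])
E
python3 -m pendant '[{"delta_pos":[0,0,0],"rotation":[0,0,0],"hand":1},{"delta_pos":[0,0,0],"rotation":[0,0,0],"hand":1},{"delta_pos":[0,0,0],"rotation":[0,0,0],"hand":1},{"delta_pos":[0,0,0],"rotation":[0,0,0],"hand":1},{"delta_pos":[0,0,0],"rotation":[0,0,0],"hand":1},{"delta_pos":[0,0,0],"rotation":[0,0,0],"hand":1},{"delta_pos":[0,0,0],"rotation":[0,0,0],"hand":1},{"delta_pos":[0,0,0],"rotation":[0,0,0],"hand":1}]'; python3 scan.py | tail -1
```

```text
[228, 228, 228, 238, 168, 22, 37, 40, 51, 49, 41, 47, 56, 67, 62, 69, 68, 82, 75, 80, 83, 83]
143 [ 0.0662 -0.0006 -0.0136] [ 0.0648 -0.0006  0.026 ]
147 [ 0.0652 -0.0006 -0.0136] [ 0.0633 -0.0006  0.026 ]
150 [ 0.0643 -0.0006 -0.0136] [ 0.0622 -0.0006  0.026 ]
154 [ 0.0632 -0.0006 -0.0136] [ 0.0607 -0.0006  0.026 ]
250 [ 0.0347 -0.0006 -0.0136] [ 0.0224 -0.0006  0.026 ]
dot before, world z.044 [ 0.39646435 -0.30197878  0.044     ]
[np.int64(0)] [[226, 226, 224, 224, 228, 224, 223, 225, 223, 233, 50, 77, 84, 94, 95, 95, 101], [118, 123, 119, 119, 75, 78, 77, 60, 208, 220, 60, 79, 80, 87, 83, 83, 84]] [[48, 50, 52, 81, 78, 76, 76, 80, 75, 72, 44, 55, 75, 88, 88, 95, 99], [126, 125, 123, 119, 117, 78, 73, 44, 81, 75, 77, 77, 74, 77, 79, 65, 49]]
t: 48.58
ee_pos: [0.4511, -0.4097, 0.1688]
tcp_rot: [0.952, 0.044, -0.302, 0.011]
contact_force: [0.3, 0.9, -1.4]
grip_width: 0.499
gripper_force: 71.6
focus err [-0.0002  0.0001 -0.0013] angle 0.2611304773838428 0.49901084107152704 71.64350152015686
```

```bash
for i in 1; do :; done
python3 -m pendant '[{"delta_pos":[0,0,0],"rotation":[0,0,0],"hand":1},{"delta_pos":[0,0,0],"rotation":[0,0,0],"hand":1},{"delta_pos":[0,0,0],"rotation":[0,0,0],"hand":1},{"delta_pos":[0,0,0],"rotation":[0,0,0],"hand":1},{"delta_pos":[0,0,0],"rotation":[0,0,0],"hand":1},{"delta_pos":[0,0,0],"rotation":[0,0,0],"hand":1},{"delta_pos":[0,0,0],"rotation":[0,0,0],"hand":1},{"delta_pos":[0,0,0],"rotation":[0,0,0],"hand":1}]' >/dev/null; python3 scan.py | tail -1
python3 -m pendant '[{"delta_pos":[0,0,0],"rotation":[0,0,0],"hand":1},{"delta_pos":[0,0,0],"rotation":[0,0,0],"hand":1},{"delta_pos":[0,0,0],"rotation":[0,0,0],"hand":1},{"delta_pos":[0,0,0],"rotation":[0,0,0],"hand":1},{"delta_pos":[0,0,0],"rotation":[0,0,0],"hand":1},{"delta_pos":[0,0,0],"rotation":[0,0,0],"hand":1},{"delta_pos":[0,0,0],"rotation":[0,0,0],"hand":1},{"delta_pos":[0,0,0],"rotation":[0,0,0],"hand":1}]' >/dev/null; python3 scan.py | tail -1
python3 -m pendant '[{"delta_pos":[0,0,0],"rotation":[0,0,0],"hand":1},{"delta_pos":[0,0,0],"rotation":[0,0,0],"hand":1},{"delta_pos":[0,0,0],"rotation":[0,0,0],"hand":1},{"delta_pos":[0,0,0],"rotation":[0,0,0],"hand":1},{"delta_pos":[0,0,0],"rotation":[0,0,0],"hand":1},{"delta_pos":[0,0,0],"rotation":[0,0,0],"hand":1},{"delta_pos":[0,0,0],"rotation":[0,0,0],"hand":1},{"delta_pos":[0,0,0],"rotation":[0,0,0],"hand":1}]' >/dev/null; python3 scan.py | tail -1
python3 -m pendant '[{"delta_pos":[0,0,0],"rotation":[0,0,0],"hand":1},{"delta_pos":[0,0,0],"rotation":[0,0,0],"hand":1},{"delta_pos":[0,0,0],"rotation":[0,0,0],"hand":1},{"delta_pos":[0,0,0],"rotation":[0,0,0],"hand":1},{"delta_pos":[0,0,0],"rotation":[0,0,0],"hand":1},{"delta_pos":[0,0,0],"rotation":[0,0,0],"hand":1},{"delta_pos":[0,0,0],"rotation":[0,0,0],"hand":1},{"delta_pos":[0,0,0],"rotation":[0,0,0],"hand":1}]' >/dev/null; python3 scan.py | tail -1
python3 held.py | grep "1[0-9][0-9][0-9]\]"
python3 - <<'E'
from h import *
goal([.393,-.303,.17],yaw=-7.8)
E
```

```text
focus err [-0.0002  0.0002 -0.0013] angle 0.2635267628773907 0.4978334115949993 71.64387702941895
focus err [-0.0002  0.0001 -0.0013] angle 0.2650158132519337 0.5028514089440774 71.6435980796814
focus err [-0.0002  0.0001 -0.0012] angle 0.2618905871782533 0.49751516241201543 71.64366245269775
focus err [-0.0002  0.0001 -0.0012] angle 0.2629617885380595 0.5025501368625204 71.64321899414062
dot [302, 321, 44, 40, 1366] [ 0.004  -0.0005 -0.0136]
delta [ -3.97 -11.15   2.73] rot [ 3.7 35.1 12.7] rows>=5.2
```

Held steady for more than 3 s with no slip. Now I'll return the scanner to the mat.

```bash
python3 -m pendant '[{"delta_pos":[-0.5,-1.4,0],"rotation":[0.5,4.5,1.6],"hand":1},{"delta_pos":[-1,-2.8,0.3],"rotation":[0.9,9,3.2],"hand":1},{"delta_pos":[-1.5,-4.2,0.7],"rotation":[1.4,13,4.8],"hand":1},{"delta_pos":[-2,-5.6,1.1],"rotation":[1.9,17.5,6.4],"hand":1},{"delta_pos":[-2.5,-7,1.5],"rotation":[2.4,22,8],"hand":1},{"delta_pos":[-3,-8.4,1.9],"rotation":[2.8,26.5,9.6],"hand":1},{"delta_pos":[-3.5,-9.8,2.3],"rotation":[3.3,31,11],"hand":1},{"delta_pos":[-4,-11.1,2.7],"rotation":[3.7,35.1,12.7],"hand":1}]'
python3 -m pendant '[{"delta_pos":[0,0,0],"rotation":[0,0,0],"hand":1},{"delta_pos":[0,0,0],"rotation":[0,0,0],"hand":1},{"delta_pos":[0,0,0],"rotation":[0,0,0],"hand":1},{"delta_pos":[0,0,0],"rotation":[0,0,0],"hand":1},{"delta_pos":[0,0,0],"rotation":[0,0,0],"hand":1},{"delta_pos":[0,0,0],"rotation":[0,0,0],"hand":1},{"delta_pos":[0,0,0],"rotation":[0,0,0],"hand":1},{"delta_pos":[0,0,0],"rotation":[0,0,0],"hand":1}]'
python3 held.py | grep "1[0-9][0-9][0-9]\]"
python3 -c "
from h import *
goal([.393,-.303,.031],yaw=-7.8)"
```

```text
t: 51.97
ee_pos: [0.3925, -0.3028, 0.1709]
tcp_rot: [0.998, -0.069, 0.002, 0.001]
contact_force: [0.8, 0.3, -1.8]
grip_width: 0.503
gripper_force: 71.7
t: 52.63
ee_pos: [0.3931, -0.3036, 0.1702]
tcp_rot: [0.998, -0.068, -0.0, 0.0]
contact_force: [0.0, 1.1, -2.4]
grip_width: 0.504
gripper_force: 71.7
dot [302, 322, 43, 39, 1338] [ 0.0035 -0.0005 -0.0136]
delta [-1.000e-02 -6.000e-02  1.392e+01] rot [ 0.  0. -0.] rows>=3.3
```

```bash
python3 -m pendant '[{"delta_pos":[0,0,2],"rotation":[0,0,0],"hand":1},{"delta_pos":[0,0,4.5],"rotation":[0,0,0],"hand":1},{"delta_pos":[0,0,7],"rotation":[0,0,0],"hand":1},{"delta_pos":[0,0,9.5],"rotation":[0,0,0],"hand":1},{"delta_pos":[0,0,11.5],"rotation":[0,0,0],"hand":1},{"delta_pos":[0,0,12.8],"rotation":[0,0,0],"hand":1},{"delta_pos":[0,0,13.4],"rotation":[0,0,0],"hand":1},{"delta_pos":[0,0,13.6],"rotation":[0,0,0],"hand":1}]'
python3 -m pendant '[{"delta_pos":[0,0,0.05],"rotation":[0,0,0],"hand":1},{"delta_pos":[0,0,0.1],"rotation":[0,0,0],"hand":1},{"delta_pos":[0,0,0.15],"rotation":[0,0,0],"hand":1},{"delta_pos":[0,0,0.2],"rotation":[0,0,0],"hand":1},{"delta_pos":[0,0,0.2],"rotation":[0,0,0],"hand":1},{"delta_pos":[0,0,0.2],"rotation":[0,0,0],"hand":1},{"delta_pos":[0,0,0.2],"rotation":[0,0,0],"hand":1},{"delta_pos":[0,0,0.2],"rotation":[0,0,0],"hand":1}]'
```

```text
t: 53.35
ee_pos: [0.3929, -0.3035, 0.0336]
tcp_rot: [0.998, -0.068, -0.0, -0.0]
contact_force: [-0.1, 0.6, -1.1]
grip_width: 0.505
gripper_force: 71.8
t: 54.02
ee_pos: [0.393, -0.3036, 0.0325]
tcp_rot: [0.998, -0.068, 0.0, 0.0]
contact_force: [-0.9, -0.5, -2.1]
grip_width: 0.505
gripper_force: 71.8
```

```bash
python3 -m pendant '[{"delta_pos":[0,0,0.05],"rotation":[0,0,0],"hand":1},{"delta_pos":[0,0,0.1],"rotation":[0,0,0],"hand":1},{"delta_pos":[0,0,0.15],"rotation":[0,0,0],"hand":1},{"delta_pos":[0,0,0.2],"rotation":[0,0,0],"hand":1},{"delta_pos":[0,0,0.2],"rotation":[0,0,0],"hand":1},{"delta_pos":[0,0,0.2],"rotation":[0,0,0],"hand":1},{"delta_pos":[0,0,0.2],"rotation":[0,0,0],"hand":1},{"delta_pos":[0,0,0.2],"rotation":[0,0,0],"hand":1}]'
```

```text
t: 54.68
ee_pos: [0.3929, -0.3036, 0.0304]
tcp_rot: [0.998, -0.068, 0.0, 0.0]
contact_force: [-1.7, 1.4, 0.5]
grip_width: 0.5
gripper_force: 71.9
```

```bash
python3 -m pendant '[{"delta_pos":[0,0,0.05],"rotation":[0,0,0],"hand":1},{"delta_pos":[0,0,0.05],"rotation":[0,0,0],"hand":1},{"delta_pos":[0,0,0.05],"rotation":[0,0,0],"hand":-1},{"delta_pos":[0,0,0.05],"rotation":[0,0,0],"hand":-1},{"delta_pos":[0,0,0.05],"rotation":[0,0,0],"hand":-1},{"delta_pos":[0,0,0.05],"rotation":[0,0,0],"hand":-1},{"delta_pos":[0,0,0.05],"rotation":[0,0,0],"hand":-1},{"delta_pos":[0,0,-1],"rotation":[0,0,0],"hand":-1}]'
python3 -m pendant '[{"delta_pos":[0,0,-2],"rotation":[0,0,0],"hand":-1},{"delta_pos":[0,0,-5],"rotation":[0,0,0],"hand":-1},{"delta_pos":[0,0,-8],"rotation":[0,0,0],"hand":-1},{"delta_pos":[0,0,-12],"rotation":[0,0,0],"hand":-1},{"delta_pos":[0,0,-16],"rotation":[0,0,0],"hand":-1},{"delta_pos":[0,0,-20],"rotation":[0,0,0],"hand":-1},{"delta_pos":[0,0,-22],"rotation":[0,0,0],"hand":-1},{"delta_pos":[0,0,-22],"rotation":[0,0,0],"hand":-1}]'
python3 - <<'E'
from sc import *
d=snap("wrist");p=proj(d,[.385,-.303,.044]);print(p);scanner(d,.044,p)
goal([.50,-.30,.26],R=down(5)*Ro.from_euler("y",20,degrees=True))
E
```

```text
t: 55.35
ee_pos: [0.3924, -0.303, 0.0391]
tcp_rot: [0.998, -0.068, -0.001, -0.001]
contact_force: [-0.6, -0.3, -0.6]
grip_width: 0.999
gripper_force: 0.0
t: 56.02
ee_pos: [0.3939, -0.3044, 0.2651]
tcp_rot: [0.998, -0.068, 0.003, 0.004]
contact_force: [-0.5, -0.1, 0.2]
grip_width: 1.001
gripper_force: 0.0
(np.float64(321.74680798462816), np.float64(220.2601426874376))
body [299, 174, 47, 106, 4036]
yaws [-8.34 -7.92] width 0.04140003998366973
midline y at x=.39 -0.3041451570479329
front [[299, 141, 48, 12, 542]]
rear x [ 0.3377 -0.2967] front x [[0.4538, -0.313]]
delta [10.51 -1.84  0.25] rot [  2.5  19.7 -12.7] rows>=3.3
```

Run:
```python
from h import *
goal([.535,-.293,.20],yaw=5)
d=snap("top");l=spotter.boxes_of(d,"lever_tip");print([(b["centre"][1]*640,b["centre"][0]*480,b["confidence"],onz(d,b["centre"][1]*640,b["centre"][0]*480,.137).round(4)) for b in l[:2]])
```

```text
delta [13.86 -3.03  6.26] rot [  0.2  -0.2 -12.8] rows>=3.7
[(462.91200000000003, 171.504, 0.44, array([ 0.5916, -0.2834,  0.137 ])), (181.312, 287.08799999999997, 0.38, array([0.3085, 0.4107, 0.137 ]))]
```

```bash
python3 -m pendant '[{"delta_pos":[2.5,-0.6,1],"rotation":[0,0,-3],"hand":1},{"delta_pos":[5,-1.2,2],"rotation":[0,0,-6],"hand":1},{"delta_pos":[8,-1.8,3],"rotation":[0,0,-9],"hand":1},{"delta_pos":[11,-2.4,4],"rotation":[0,0,-12],"hand":1},{"delta_pos":[13.5,-3.1,5],"rotation":[0,0,-12.8],"hand":1},{"delta_pos":[13.9,-3.1,6],"rotation":[0,0,-12.8],"hand":1},{"delta_pos":[13.9,-3.1,6.2],"rotation":[0,0,-12.8],"hand":1},{"delta_pos":[13.9,-3.1,6.2],"rotation":[0,0,-12.8],"hand":1}]'
python3 - <<'E'
from h import *
goal([.535,-.291,.132],yaw=5)
d=snap("wrist");l=spotter.boxes_of(d,"lever_tip");print(proj(d,[.592,-.286,.137]),[(b["centre"][1]*640,b["centre"][0]*480,b["confidence"],onz(d,b["centre"][1]*640,b["centre"][0]*480,.137).round(4)) for b in l[:2]])
E
```

```text
t: 56.83
ee_pos: [0.5339, -0.2914, 0.1964]
tcp_rot: [0.999, 0.043, -0.002, -0.001]
contact_force: [-0.4, -0.6, 0.2]
grip_width: -0.0
gripper_force: 0.0
delta [ 0.13 -0.02  6.44] rot [-0.1  0.2 -0.1] rows>=1.5
(np.float64(323.99997895660766), np.float64(153.74928948996916)) [(331.2, 157.92000000000002, 0.7, array([ 0.5904, -0.2895,  0.137 ]))]
```

```bash
python3 -m pendant '[{"delta_pos":[0,0.2,2],"rotation":[0,0,0],"hand":1},{"delta_pos":[0,0.2,4],"rotation":[0,0,0],"hand":1},{"delta_pos":[0,0.2,6],"rotation":[0,0,0],"hand":1},{"delta_pos":[0,0.2,6.4],"rotation":[0,0,0],"hand":1},{"delta_pos":[0.5,0.2,6.4],"rotation":[0,0,0],"hand":1},{"delta_pos":[1.2,0.2,6.4],"rotation":[0,0,0],"hand":1},{"delta_pos":[2,0.2,6.4],"rotation":[0,0,0],"hand":1},{"delta_pos":[2.8,0.2,6.4],"rotation":[0,0,0],"hand":1}]' >/dev/null; python3 chk.py 10 &&
python3 -m pendant '[{"delta_pos":[0.7,0,0],"rotation":[0,0,0],"hand":1},{"delta_pos":[1.4,0,0],"rotation":[0,0,0],"hand":1},{"delta_pos":[2.1,0,0],"rotation":[0,0,0],"hand":1},{"delta_pos":[2.8,0,0],"rotation":[0,0,0],"hand":1},{"delta_pos":[3.5,0,0],"rotation":[0,0,0],"hand":1},{"delta_pos":[4.2,0,0],"rotation":[0,0,0],"hand":1},{"delta_pos":[4.9,0,0],"rotation":[0,0,0],"hand":1},{"delta_pos":[5.6,0,0],"rotation":[0,0,0],"hand":1}]' >/dev/null; python3 chk.py 8 &&
python3 -m pendant '[{"delta_pos":[0.2,0,0],"rotation":[0,0,0],"hand":1},{"delta_pos":[0.4,0,0],"rotation":[0,0,0],"hand":1},{"delta_pos":[0.6,0,0],"rotation":[0,0,0],"hand":1},{"delta_pos":[0.8,0,0],"rotation":[0,0,0],"hand":1},{"delta_pos":[1,0,0],"rotation":[0,0,0],"hand":1},{"delta_pos":[1.1,0,0],"rotation":[0,0,0],"hand":1},{"delta_pos":[1.2,0,0],"rotation":[0,0,0],"hand":1},{"delta_pos":[1.2,0,0],"rotation":[0,0,0],"hand":1}]' >/dev/null; python3 chk.py 8 &&
python3 -m pendant '[{"delta_pos":[0.05,0,0],"rotation":[0,0,0],"hand":1},{"delta_pos":[0.1,0,0],"rotation":[0,0,0],"hand":1},{"delta_pos":[0.15,0,0],"rotation":[0,0,0],"hand":1},{"delta_pos":[0.2,0,0],"rotation":[0,0,0],"hand":1},{"delta_pos":[0.25,0,0],"rotation":[0,0,0],"hand":1},{"delta_pos":[0.3,0,0],"rotation":[0,0,0],"hand":1},{"delta_pos":[0.35,0,0],"rotation":[0,0,0],"hand":1},{"delta_pos":[0.4,0,0],"rotation":[0,0,0],"hand":1}]' >/dev/null; python3 chk.py 8
```

```text
[ 0.5643 -0.2916  0.1359] F 0.1
[ 0.6194 -0.2864  0.1341] F 0.5
[ 0.6309 -0.2855  0.1345] F 0.4
[ 0.633  -0.2853  0.1343] F 13.3
```

```bash
python3 -m pendant '[{"delta_pos":[0.05,0,0],"rotation":[0,0,0],"hand":1},{"delta_pos":[0.1,0,0],"rotation":[0,0,0],"hand":1},{"delta_pos":[0.1,0,0],"rotation":[0,0,0],"hand":1},{"delta_pos":[0.1,0,0],"rotation":[0,0,0],"hand":1},{"delta_pos":[0.1,0,0],"rotation":[0,0,0],"hand":1},{"delta_pos":[0.1,0,0],"rotation":[0,0,0],"hand":1},{"delta_pos":[0.1,0,0],"rotation":[0,0,0],"hand":1},{"delta_pos":[0.1,0,0],"rotation":[0,0,0],"hand":1}]' >/dev/null; python3 chk.py 8
python3 -m pendant '[{"delta_pos":[-1,0,0],"rotation":[0,0,0],"hand":1},{"delta_pos":[-3,0,0],"rotation":[0,0,0],"hand":1},{"delta_pos":[-6,0,-1],"rotation":[0,0,0],"hand":1},{"delta_pos":[-9,0,-3],"rotation":[0,0,0],"hand":1},{"delta_pos":[-12,-1,-6],"rotation":[0,0,0],"hand":1},{"delta_pos":[-14,-3,-9],"rotation":[0,0,0],"hand":1},{"delta_pos":[-15,-5,-12],"rotation":[0,5,0],"hand":1},{"delta_pos":[-15,-7,-14],"rotation":[0,10,0],"hand":1}]'
python3 -m pendant '[{"delta_pos":[0,0,0],"rotation":[0,5,0],"hand":1},{"delta_pos":[0,-2,0],"rotation":[0,12,0],"hand":1},{"delta_pos":[0,-4,0],"rotation":[0,18,0],"hand":1},{"delta_pos":[0,-6,0],"rotation":[0,25,0],"hand":1},{"delta_pos":[0,-6,0],"rotation":[0,30,0],"hand":1},{"delta_pos":[0,-6,0],"rotation":[0,30,0],"hand":1},{"delta_pos":[0,-6,0],"rotation":[0,30,0],"hand":1},{"delta_pos":[0,-6,0],"rotation":[0,30,0],"hand":1}]'
python3 - <<'E'
from h import *
w=snap("wrist");t=snap("top");e=snap("scene");P=[]
for d in(w,t,e):
    l=[(b["centre"][1]*640,b["centre"][0]*480,b["confidence"]) for b in spotter.boxes_of(d,"lever_tip")];print(np.round(l[:2],2).tolist(),np.round(proj(d,[.657,-.284,.137])));P.append(l)
if P[0] and P[2]: print(tri([(w,*P[0][0][:2]),(e,*P[2][0][:2])]))
if P[0] and P[1]: print(tri([(w,*P[0][0][:2]),(t,*P[1][0][:2])]))
# strips' tails and scanner again
U=Ro.from_euler("z",-6,degrees=True);O=np.array([.5856,.0181,0])
print([(round(b["centre"][1]*640),round(b["centre"][0]*480),round(b["confidence"],2)) for b in spotter.boxes_of(w,"strip0")],[np.round(proj(w,O+U.apply([-.008,y,.048]))) for y in(.068,0)])
g=cv2.cvtColor(t["image"],cv2.COLOR_BGR2GRAY)
for y in(.072,.06,.006,-.008):
    L=[np.round(proj(t,O+U.apply([x,y,.048]))).astype(int) for x in np.arange(.004,-.06,-.004)];print(y,[int(g[v,u]) for u,v in L])
print([(round(b["centre"][1]*640),round(b["centre"][0]*480),round(b["confidence"],2)) for b in spotter.boxes_of(t,"scanner")],np.round(proj(t,[.393,-.304,.044])))
E
```

```text
[ 0.6331 -0.2853  0.1343] F 15.5
t: 60.93
ee_pos: [0.4798, -0.2278, 0.2778]
tcp_rot: [0.995, 0.043, 0.091, -0.002]
contact_force: [1.0, -0.2, 0.4]
grip_width: 0.004
gripper_force: 0.0
t: 61.6
ee_pos: [0.4756, -0.1693, 0.275]
tcp_rot: [0.939, 0.041, 0.341, -0.014]
contact_force: [-0.0, 0.8, 0.7]
grip_width: -0.001
gripper_force: 0.0
[[471.42, 175.68, 0.94]] [476. 161.]
[[470.4, 238.61, 0.63]] [462. 146.]
[[242.5, 313.49, 0.65]] [241. 309.]
(array([ 0.65418098, -0.28316044,  0.12103229]), [array([-2.7, -1.1]), array([-1.1,  0.1])])
(array([ 0.37138535, -0.16813966,  0.52026887]), [array([-119.1,  -21.9]), array([-19.8,  -4.4])])
[(154, 261, 0.87), (87, 246, 0.83)] [array([ 82., 245.]), array([146., 257.])]
0.072 [82, 87, 91, 110, 112, 61, 53, 159, 169, 169, 171, 171, 171, 172, 171, 169]
0.06 [108, 112, 156, 96, 112, 77, 56, 126, 175, 171, 172, 174, 174, 174, 173, 174]
0.006 [101, 113, 117, 131, 113, 70, 82, 165, 178, 177, 174, 172, 173, 177, 176, 175]
-0.008 [81, 109, 109, 113, 113, 56, 55, 170, 176, 177, 176, 176, 174, 178, 175, 176]
[(181, 286, 0.26)] [467. 255.]
```

Run:
```python
from h import *
w=snap("wrist");e=snap("scene")
print([(round(b["centre"][1]*640),round(b["centre"][0]*480),round(b["confidence"],2)) for b in spotter.boxes_of(w,"scanner")],proj(w,[.393,-.304,.03]))
g=cv2.cvtColor(w["image"],cv2.COLOR_BGR2GRAY)
for y in range(140,216,4): print(y,*(f"{int(g[y,x]):3d}" for x in range(436,512,4)))
ex=np.array([.9962,.0872,0])
# predicted ball pixel against joint angle, pivot from the two measured ends
for j in (.7,.8,.9,1.0):
    tip0=np.array([.657,-.284,0]);piv=tip0-ex*.08*np.sin(.5);X=piv+ex*.08*np.sin(j-.5);X[2]=.067+.08*np.cos(j-.5);print(j,X.round(3),np.round(proj(w,X),1))
```

```text
[(460, 421, 0.72), (159, 197, 0.52)] (np.float64(478.01004934831883), np.float64(502.79257356274985))
140 180 180 178 182 179 181 179 176 175 173 176 178 180 175 176 174 170 178 171
144 177 174 179 176 176 176 176 179 173 177 183 180 176 178 180 176 176 178 180
148 184 182 182 184 183 183 184 184 194  33  43  44  99 182 176 180 180 180 175
152 172 175 179 174 177 177 179 127  45  49  46  49  51  40 188 188 185 184 184
156 186 180 181 185 181 184 183  42  50  51  49  58  56  56 144 175 174 177 178
160 184 182 183 185 184 182 134  49  48  49  61  66  49  56  94 180 182 183 180
164 178 178 182 179 182 179  83  49  52  48  48  53  51  48 149 185 185 185 186
168 183 186 185 183 186 178 182  46  47  43  52  50  48  39 186 185 182 183 180
172 180 179 173 177 176 181 182  39  42  42  46  49  40 167 179 177 182 182 180
176 178 173 177 178 175 179 180 185  53  36  40  94 191 177 177 180 177 175 175
180 184 186 182 182 180 180 182 180  93 125 126 188 184 174 183 180 172 185 186
184 183 181 185 184 181 181 180 140 106 123 112  98 103 101 101 101  99 102  45
188 176 181 184 183 185 185 182  55 116 130 100  99 106 104 102 104 104  37  45
192 167 168 169 166 164 165 168  79 125 132  94  93  93  95  93  92  44  39  38
196 176 177 179 174 174 173 174  98 125 126  93  90  92  89  81  70  42  49  43
200 152 151 160 150 153 151 122 107 127  95  92  88  91  86  96  37  42  45  43
204 111  68  64 114 119 121  58 115 130 118 115 116 114 113  44  44  41  42  37
208 116 114 112  69  65 123  79 120 135 107 109 111 116 117  44  44  43  37  34
212 109 109 112  55  65  65  96 126 126 107 108 111 116 119  41  45  40  39  39
0.7 [ 0.635 -0.286  0.145] [485.5 177.7]
0.8 [ 0.642 -0.285  0.143] [483. 171.]
0.9 [ 0.65  -0.285  0.141] [480.4 165.3]
1.0 [ 0.657 -0.284  0.137] [477.5 160.6]
```

The ball sits at pixel (476,162), against a prediction of (477.5,161) for lever fully over. Handing in.

```bash
python3 -c "
from plant import workorder
print(workorder.hand_in())"
```

```text
the job is handed in; nothing more can be done
None
```

The job is handed in: the two granite strips on the bench are against their stops, seam up, in the left and middle lanes. The barcode was scanned for over 3 s at 10 cm, the scanner is back flat on its mat and the start lever is fully over; the left strip was knocked back once and I pushed it home again.

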